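# Next finds box from the gravity lane to the recording board

## Robot

A 7-joint arm with a two-finger parallel gripper is mounted at the origin on the work surface. World frame = base frame: x ahead of the robot, y to its left, z up, the work surface at z = 0. Lengths are in m, angles in degrees, forces in N, time in s.
With the tool pointing down it reaches from about 0.4 to 0.85 m from the base axis. Payload 4.4 kg.
Tool frame: the origin (TCP) lies midway between the tips of the shut fingers; the grasp point (between the pads) lies 19 mm behind it; z points along the fingers, y is the line along which they close (so a half turn about z gives the same grasp; the last joint's range is limited). The gripper opens to 94 mm and grips with 3 to 60 N. Pads are 16 mm wide; open, the fingers measure 119 mm over their backs; the gripper's body (75 mm by 177 mm) begins 78 mm behind the grasp point.
Start: joints at [-70.806, 36.005, 2.206, 86.941, -1.547, 57.084, -1.146], TCP at [0.254, 0.599, 0.205] pointing down, gripper open.
Joint ranges: [-175.42, 175.42], [-21.48, 121.26], [-71.46, 75.88], [10.55, 141.38], [-63.04, 243.04], [13.31, 113.54], [-168.57, 168.57]. Speed limits (degrees/s): [147.25, 147.25, 180, 180, 180, 180, 180].

## Interface

Orientations are given as a 3x3 rotation matrix whose columns are the frame's x, y, z axes.
In Python, from station import bot gives the robot as it stands.
- The arm moves only by the tool jog_arm, never from a script. Its argument "increments" is a list of rows, each an object of numbers: "tx", "ty", "tz": the shift along the tool's x, y, z scaled (see below); "ax", "ay", "az": the turn, a rotation vector about the tool's x, y, z scaled (see below); "grip": the closure, from 0 (fully open) to 1 (shut). A call has 1 to 12 rows; each row shifts and turns the commanded pose from where the row before left it, along the tool's axes as they then stand; what a row does not reach is not made up. The controller multiplies each number of a shift by 0.025 m and each number of a turn by 4 degrees. A row lasts 1/10 s, in which the tool goes at most 50 mm and 8.59 degrees, less where a joint would pass 70% of its speed; a pose out of reach is approached as far as the arm can. A call with a number of a shift or a turn outside -1 to 1 is refused whole. A call with a gripper value outside its range is refused whole. The fingers move at their own pace and stop on an object; "grip_force" is the grip in N (left out, the last holds). Time passes only in rows, so rows that do not move let the fingers close. It gives the time, the measured TCP pose, the force, the opening and the grip force at its end, in the units of the state.
- bot.get_obs(): the state, without advancing time (a new reading comes with each control period).
- bot.snapshot(name): name is "side" or "top"; returns a dict with "frame" (384x512x3 uint8, red, green, blue), "fovy" (degrees; the focal length in pixels is half the picture's height over the tangent of half this angle, whatever the lens; pixels are square), "cx", "cy" (the principal point, pixels), "T" (4x4, takes a point from camera to world coordinates). Camera axes: x right, y down, z forward; pixel columns grow to the right and rows downward; lengths in m; the calibration is good to about 2 mm. A picture is of the moment at which its call begins. There is no depth.
- bot.finish_job(): hands the job in; it is judged then, once.
Trained networks look in the newest picture that a camera, given by its name, has taken for a name from the list of things; names that differ only in an ending like _2 or _b are one class to them, and where a whole thing is asked for, a point or a joint stands for the part that bears it (a point fixed in the world has none). Each returns a list of dicts, best first, with "confidence" (0 to 1); they miss things now and then, are a little off and sometimes report something else, mostly with a low value. They report only what shows in the picture. A call takes as long as a camera call.
- bot.recognise(label, camera): "centre" ([row, column] in pixels, amid what is visible of it).
The state is a dict: "clock": time; "joint_pos": joint angles; "qvel": joint speeds; "joint_torque": joint torques, N m; "ee_pos": TCP position; "ee_rot": TCP orientation; "contact_force": force on the tool from outside, world axes, zero at the start; "moment": the same for the moment, N m; "grip_width": finger opening in m; "gripper_force": force on a finger pad.
Only numpy, scipy, OpenCV 4.12 (cv2) and the standard library are available. Lean on these libraries where they do the work, as an engineer would, in place of code of your own. Each camera call takes 0.05 s, during which the arm holds its last target. There are 200 camera calls.

## Task

Take the front finds box off the sloping lane, so that the boxes behind roll forward to the stop, and set it down (do not drop it or tip it over) flat and square on the recording board, pushed home into the corner so that it touches both fence strips, its long side running away from you. Let go of it, then press the button on the board fully down and let it come up again. Leave the other boxes on the lane and disturb nothing else on the table.

Things in the scene. Friction and masses are not known exactly. Their poses are not given: they have to be found in the camera images.
- box_front: FRONT box of three on the sloped lane, against its stop lip. Open cardboard box, solid to the touch, straight walls: 80 long (its x), 60 wide (its y), 48 high, 0.17 to 0.35 kg; a plaster fragment fixed in it stands 4 above the rim. Origin: centre of underside; z out of the open top, x up the lane: it leans with the slope.
- box_second: The box right behind the front one on the lane; same size, shape and axes as box_front. It rolls down by itself to the stop lip as soon as the front box is out of its way.
- box_third: The rearmost box on the lane; same size, shape and axes as box_front. It follows the second box by itself.
- lane: Fixed gravity lane of slippery rollers, sloping 18 deg (0.314 rad) down to the robot side. Origin on the table under point pick; x level, from front to high back; z up. Bed from 42 before pick to 275 behind, along the slope. Front stop lip 14 high, 4 thick. Side guides 4 thick, 32 either side of the centre line: 5 high beside the front box, 31 high from 45 behind pick on.
- lamp_bar (a point): Centre of the underside of the lamp bar fixed across the lane above the front box: 30 (lane x) x 112 (lane y) x 16 high, underside 217 above the table. A gripper coming straight down hits it: come in leaning, from the front (robot side). Posts (10 x 14) at lane x 105, y +-46 hold it by arms at z 220 to 232.
- pick (a point): Point on the lane's bed under the centre of the front box (where the origin of the foremost box lies when it rests against the lip), 75 above the table on the lane's centre line. Its axes are the lane's level axes.
- board: Fixed black plate 220 (x) x 190 (y) x 12 thick on the table; origin under its centre, x away from the robot, y left, z up. Two fence strips on it, 8 high and 14 wide, make a corner: far one with its face at x 75 (y -60 to 90), left one with its face at y 60 (x -59 to 75). A 16 mm post at x 100, y -40 carries a scan head (x from 80 on, y -58 to 18, z 180 to 235).
- nest (a point): Point on the board's top (12 above the table) where the centre of the box's underside lies when the box stands flat with its 80 mm length along board x, touching both fences; board-frame x 35, y 30. Axes as the board's.
- shutter (a joint): Travel in m of the round spring push button (28 across, in a small housing) at the near right of the board, board-frame x -70, y -60: 0 is up, 0.006 fully down, which takes 5 N. It springs back when let go.
- shutter_top (a point): Centre of the top face of the push button, moving with it.
- sherd_mid: Bystander: loose plaster fragment, about 42 across, 20 high; origin under its centre.
- sherd_near: Bystander: loose stone fragment, about 54 across, 24 high; origin under its centre.
- sherd_side: Bystander: loose plaster fragment, about 64 across, 26 high; origin under its centre.
- brush: Bystander: hand brush lying on the table, along its x.
- bottle: Bystander: capped bottle, 52 across, 120 high; origin under its centre.
- mug: Bystander: white mug, 76 across, 90 high; origin under its centre.
- tape: Bystander: flat cardboard reel, 60 across, 22 high; origin under its centre.

How it is judged (in metres and radians):
On the way, in this order (a step that is already met when the one before it is completed fails the run):
1. the front box has left the lane and the second box has rolled forward to the stop lip (distance between box_front and pick above 0.09 m and distance between box_second and pick below 0.01 m), for 0.2 s.
2. the front box stands in the fence corner of the board, let go (x of box_front in the frame of nest between -0.004 and 0.004 m and y of box_front in the frame of nest between -0.004 and 0.004 m and z of box_front in the frame of nest below 0.004 m and angle between box_front's own z axis and vertical below 0.06 rad and angle between the x axis of box_front and the x axis of board, either way round below 0.06 rad and contact force between the fingers and box_front below 0.3 N), for 0.2 s.
3. the button is pressed fully down (5 mm or more) with the box standing in the corner (value of joint shutter above 0.005 m and x of box_front in the frame of nest between -0.004 and 0.004 m and y of box_front in the frame of nest between -0.004 and 0.004 m and z of box_front in the frame of nest below 0.004 m and angle between box_front's own z axis and vertical below 0.06 rad and angle between the x axis of box_front and the x axis of board, either way round below 0.06 rad), for 0.05 s.
At the end, for the whole second after the job is handed in: Box taken: flat on the board, within 4 mm of touching both fence strips, upright and square within 3.4 deg (either way round), released, at rest. Second box within 10 mm of resting on the stop lip, third under 90 mm behind it (origins), both at rest. Button up (under 2 mm) (all of step 2 and linear speed of each of box_front, box_second, box_third below 0.02 m/s and distance between box_second and pick below 0.01 m and distance between box_third and box_second below 0.09 m and value of joint shutter below 0.002 m).
It fails at once if the box taken is tipped more than 45 degrees (angle between box_front's own z axis and vertical above 0.785 rad).
It fails at once if the box is dropped: let go over the board with its underside more than 30 mm above the plate (contact force between the fingers and box_front below 0.3 N and horizontal distance between box_front and nest below 0.1 m and z of box_front in the frame of nest above 0.03 m).
It fails at once if another box is taken off or falls off the lane (distance between any of box_second, box_third and pick above 0.24 m or height (world z) of any of box_second, box_third below 0.05 m).
It fails at once if a bystander is moved more than 30 mm (distance of any of sherd_mid, sherd_near, sherd_side, brush, bottle, mug, tape from where it was at the start of the episode above 0.03 m).
It also fails if it takes over 56 s, if anything falls off the work surface, if the arm or the gripper's body presses on something with over 40 N, if the wrist force passes 120 N, or if a joint passes its speed limit or range.

## Working session

There is one attempt and no reset: what is moved stays moved. The work goes in short steps, Python scripts to look and compute and a tool call to move; the robot and the scene stay as the last step left them, time stands still between calls to the robot, and variables do not carry over. Pictures are saved under pics/ and viewed, at most 10 in all, crops included, and the job is handed in when it is done.

Besides the shell and the picture viewer there is one more tool, called after "Call:" in YAML: its name, and indented under it one key for each argument. jog_arm: Moves the arm, as the interface text tells. Its arguments: {"type":"object","properties":{"increments":{"type":"array","items":{"type":"object","properties":{"tx":{"type":"number","minimum":-1,"maximum":1},"ty":{"type":"number","minimum":-1,"maximum":1},"tz":{"type":"number","minimum":-1,"maximum":1},"ax":{"type":"number","minimum":-1,"maximum":1},"ay":{"type":"number","minimum":-1,"maximum":1},"az":{"type":"number","minimum":-1,"maximum":1},"grip":{"type":"number"}}}},"grip_force":{"type":"number"}},"required":["increments"]}

```bash
mkdir -p pics; ls
cat > h.py <<'E'
import numpy as np, cv2
from station import bot
def ray(s,rc):
    f=s["frame"].shape[0]/2/np.tan(np.radians(s["fovy"])/2)
    T=np.array(s["T"]); d=T[:3,:3]@np.array([(rc[1]-s["cx"])/f,(rc[0]-s["cy"])/f,1.])
    return T[:3,3],d
def at_z(s,rc,z):
    o,d=ray(s,rc); return o+d*(z-o[2])/d[2]
def proj(s,p):
    f=s["frame"].shape[0]/2/np.tan(np.radians(s["fovy"])/2)
    T=np.array(s["T"]); c=T[:3,:3].T@(np.array(p)-T[:3,3]); return np.array([s["cy"]+f*c[1]/c[2],s["cx"]+f*c[0]/c[2]])
E
python3 - <<'E'
from h import *
import pickle
for c in("top","side"):
    s=bot.snapshot(c); pickle.dump(s,open(c+".pkl","wb"))
    cv2.imwrite(f"pics/{c}0.png",cv2.resize(s["frame"][:,:,::-1],(800,600),interpolation=cv2.INTER_CUBIC))
    print(c,s["fovy"],s["cx"],s["cy"],np.round(s["T"],4).tolist())
    for l in ["box_front","lane","lamp_bar","board","shutter","sherd_mid","sherd_near","sherd_side","brush","bottle","mug","tape"]:
        print(l,[(np.round(r["centre"],1).tolist(),round(r["confidence"],2)) for r in bot.recognise(l,c)][:4])
o=bot.get_obs();print(o)
E
```

```text
pics
top 43.114452467047016 256.0734766429337 187.73127882633102 [[0.0277, -0.9952, 0.0938, 0.3958], [-0.9995, -0.0263, 0.0161, -0.017], [-0.0136, -0.0942, -0.9955, 1.7774], [0.0, 0.0, 0.0, 1.0]]
box_front [([199.4, 310.6], 0.57)]
lane [([159.5, 319.7], 0.61)]
lamp_bar [([160.4, 315.7], 0.88)]
board [([181.2, 210.3], 0.72)]
shutter [([205.5, 218.2], 0.37)]
sherd_mid [([173.1, 258.3], 0.52), ([163.2, 389.5], 0.24)]
sherd_near []
sherd_side [([189.0, 141.3], 0.5)]
brush [([225.1, 140.1], 0.73)]
bottle [([162.5, 387.0], 0.74), ([172.6, 305.9], 0.5)]
mug [([163.3, 318.3], 0.69), ([156.7, 138.0], 0.63)]
tape [([203.5, 383.5], 0.81)]
side 46.31743796798489 254.70973208947478 188.43004066588836 [[0.9993, -0.0013, 0.0375, 0.5251], [-0.0306, -0.6061, 0.7948, -0.9532], [0.0217, -0.7954, -0.6057, 0.8675], [0.0, 0.0, 0.0, 1.0]]
box_front [([248.8, 240.1], 0.88), ([189.5, 226.1], 0.46)]
lane [([239.4, 290.6], 0.63)]
lamp_bar [([235.6, 292.4], 0.77), ([367.2, 237.3], 0.45)]
board [([182.0, 258.0], 0.98), ([221.3, 306.6], 0.3)]
shutter [([188.0, 228.2], 0.52)]
sherd_mid []
sherd_near [([212.2, 201.
[... 349 characters left out ...]
9804]), 'qvel': array([ 0.05787344,  0.02289426, -0.01845978,  0.00283273, -0.09078011,
       -0.0399912 ,  0.03079668]), 'joint_torque': array([-3.95277320e-04, -5.49595392e+01,  1.14290345e+00, -1.86944801e+01,
       -5.23502554e-02,  1.60523574e-02,  3.22012420e-05]), 'ee_pos': array([0.25357722, 0.59851718, 0.2054553 ]), 'ee_rot': array([[-9.20759047e-01,  3.90131744e-01, -6.84735148e-06],
       [ 3.90131744e-01,  9.20759047e-01,  1.28047448e-05],
       [ 1.13002982e-05,  9.11871542e-06, -1.00000000e+00]]), 'contact_force': array([-1.01998826,  1.02988415,  0.12062942]), 'moment': array([ 0.0525297 , -0.00037445, -0.00210365]), 'gripper_force': 0.0, 'grip_width': 0.09383729581179569}
```

Run:
```python
from h import *
import pickle
for c,(a,b,d,e) in {"top":(120,260,130,317+13),"side":(110,300,160,420)}.items():
    s=pickle.load(open(c+".pkl","rb")); k=3 if c=="side" else 4
    im=s["frame"][a:b,d:e,::-1]; im=cv2.resize(im,None,fx=k,fy=k,interpolation=cv2.INTER_CUBIC)
    cv2.imwrite(f"pics/{c}1.png",im); print(im.shape)
```

```text
(560, 800, 3)
(570, 780, 3)
```

View pics/top1.png

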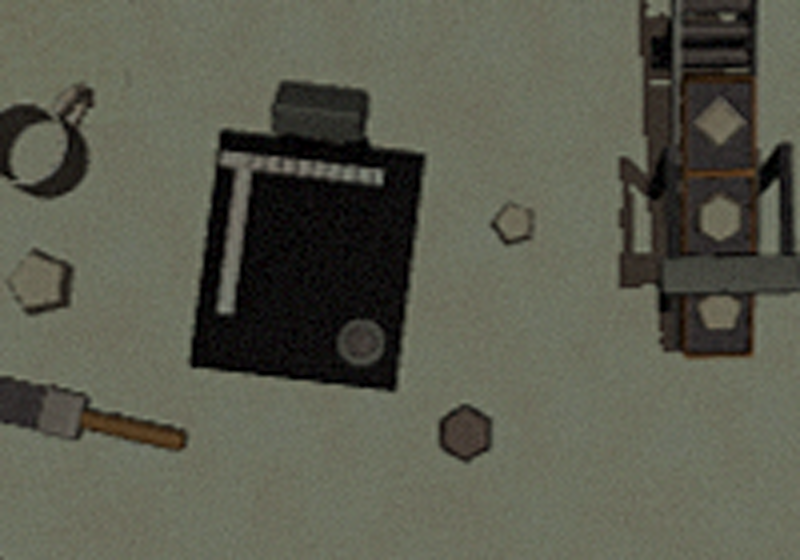

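View pics/side1.png

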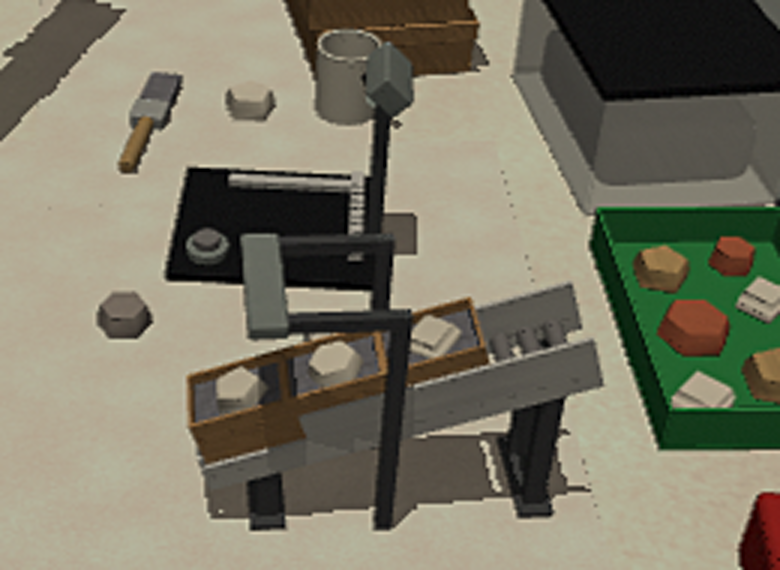

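The top crop shows the board corners at zoomed (220,130), (425,155), (397,390) and (192,365), and the button at (360,342). The front box's rim front edge runs (685,355)–(752,355), and the lamp bar spans rows 255–292. The side crop shows the three boxes with the lamp bar at (265,285), and the stop lip at the left, towards the robot.

```bash
cat > fit.py <<'E'
from h import *
import pickle
from scipy.optimize import least_squares
S={c:pickle.load(open(c+".pkl","rb")) for c in("top","side")}
def T4(c,u,v): return (v/4+120,u/4+130) if c=="top" else (v/3+110,u/3+160)
def wp(p,q): 
    c,s=np.cos(p[2]),np.sin(p[2]); return np.array([p[0]+c*q[0]-s*q[1],p[1]+s*q[0]+c*q[1],q[2]])
def fit(pts,x0,n=3):
    def res(p): return np.concatenate([proj(S[c],wp(p,q(p) if callable(q) else q))-np.array(T4(c,*uv)) for c,uv,q in pts])
    r=least_squares(res,x0,loss="soft_l1"); return r.x,res(r.x).reshape(-1,2).round(1)
B=[("top",(220,130),(.11,.095,.012)),("top",(425,155),(.11,-.095,.012)),("top",(397,390),(-.11,-.095,.012)),("top",(192,366),(-.11,.095,.012)),
   ("top",(360,342),(-.07,-.06,.025)),
   ("side",(187,168),(-.11,.095,.012)),("side",(165,277),(-.11,-.095,.012)),("side",(229,174),(-.059,.074,.02))]
b,rb=fit(B,[.58,.15,0]); 
th=np.radians(18);ct,st=np.cos(th),np.sin(th)
def L(x,y,z): return (ct*x-st*z, y, .075+st*x+ct*z)
lamp=lambda dx,dy,dz:(lambda p:(p[3]+dx,dy,.217+dz))
P=[("top",(684,355),L(-.04,.03,.048)),("top",(753,355),L(-.04,-.03,.048)),("top",(685,74),L(.2,.03,.048)),("top",(755,76),L(.2,-.03,.048)),
   ("top",(664,291),lamp(-.015,.056,.016)),("top",(664,256),lamp(.015,.056,.016)),
   ("side",(188,374),L(-.04,.03,.048)),("side",(196,427),L(-.04,-.03,.048)),("side",(474,299),L(.2,.03,.048)),("side",(487,362),L(.2,-.03,.048)),
   ("side",(243,235),lamp(-.015,.056,.016)),("side",(279,234),lamp(.015,.056,.016)),("side",(250,338),lamp(-.015,-.056,0))]
l,rl=fit(P,[.52,-.22,0,0.0])
if __name__=="__main__":
    print("board",b,rb.tolist());print("lane",l,rl.tolist())
    for n,q in [("nest",(.035,.03,.012)),("shut",(-.07,-.06,.03))]: print(n,wp(b,q))
    for n,c,rc,z in [("sherd_mid","top",(173.1,258.3),.02),("near","side",(212.2,201.7),.012),("near","top",(228,246),.012),("mug","top",(157,140),.09),("side","top",(190,140),.02),("bottle","top",(162.5,387),.12),("tape","top",(203.5,383.5),.02)]:
        print(n,at_z(S[c],rc,z).round(3))
    for c,k,(r0,c0) in (("top",4,(120,130)),("side",3,(110,160))):
        a={"top":(120,260,130,330),"side":(110,300,160,420)}[c]
        im=cv2.resize(S[c]["frame"][a[0]:a[1],a[2]:a[3],::-1],None,fx=k,fy=k,interpolation=cv2.INTER_CUBIC).copy()
        def line(pts,col):
            q=[proj(S[c],p) for p in pts]; cv2.polylines(im,[np.array([[(x[1]-c0)*k,(x[0]-r0)*k] for x in q]).round().astype(int)],True,col,1)
        R=lambda p,x0,x1,y0,y1,f:[wp(p,f(x,y)) for x,y in((x0,y0),(x1,y0),(x1,y1),(x0,y1))]
        line(R(b,-.11,.11,-.095,.095,lambda x,y:(x,y,.012)),(0,0,255));line(R(b,-.005,.075,0,.06,lambda x,y:(x,y,.012)),(0,255,0))
        line(R(b,.075,.089,-.06,.09,lambda x,y:(x,y,.02)),(0,255,255));line(R(b,-.059,.075,.06,.074,lambda x,y:(x,y,.02)),(0,255,255))
        for i in range(3): line(R(l,-.04+.08*i,.04+.08*i,-.03,.03,lambda x,y:L(x,y,.048)),(0,0,255))
        for z in(.217,.233): line(R(l,l[3]-.015,l[3]+.015,-.056,.056,lambda x,y:(x,y,z)),(0,255,0))
        cv2.imwrite(f"pics/{c}2.png",im)
E
python3 fit.py
```

```text
board [ 0.57015379  0.1909841  -0.08740831] [[-0.7, 0.3], [-1.2, 0.2], [-0.3, 0.0], [-0.3, -0.5], [-0.6, 0.7], [-0.2, -1.3], [-1.1, -1.2], [0.1, -0.7]]
lane [ 0.54104315 -0.17389623  0.0361358   0.00696152] [[-0.7, -0.1], [-0.8, 0.2], [-0.2, 0.3], [-0.9, 0.8], [-0.7, -0.4], [-1.4, -0.5], [0.5, -0.3], [0.4, -2.7], [-0.1, -0.3], [-4.2, 0.0], [-0.5, -0.6], [-0.5, 0.2], [2.4, -0.8]]
nest [0.60763908 0.21781418 0.012     ]
shut [0.4951832  0.13732396 0.03      ]
sherd_mid [0.615 0.005 0.02 ]
near [0.419 0.055 0.012]
near [0.415 0.044 0.012]
mug [0.653 0.422 0.09 ]
side [0.542 0.434 0.02 ]
bottle [ 0.651 -0.437  0.12 ]
tape [ 0.516 -0.45   0.02 ]
```

View pics/top2.png

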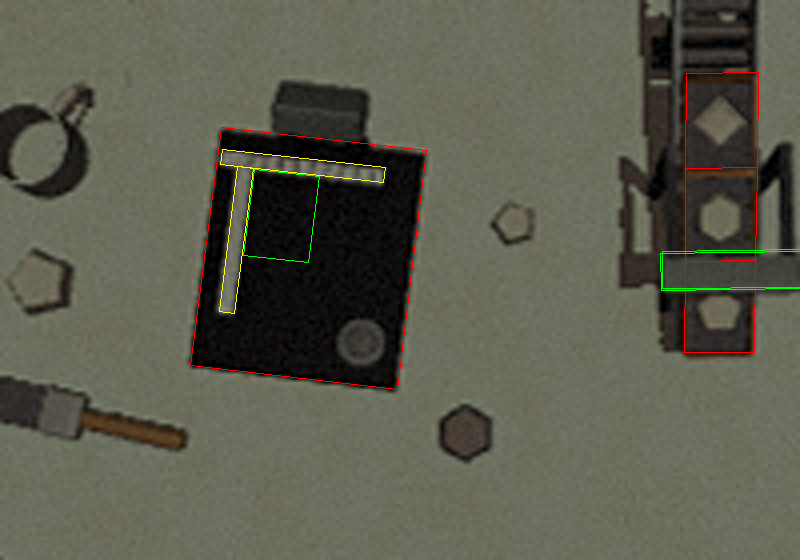

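View pics/side2.png

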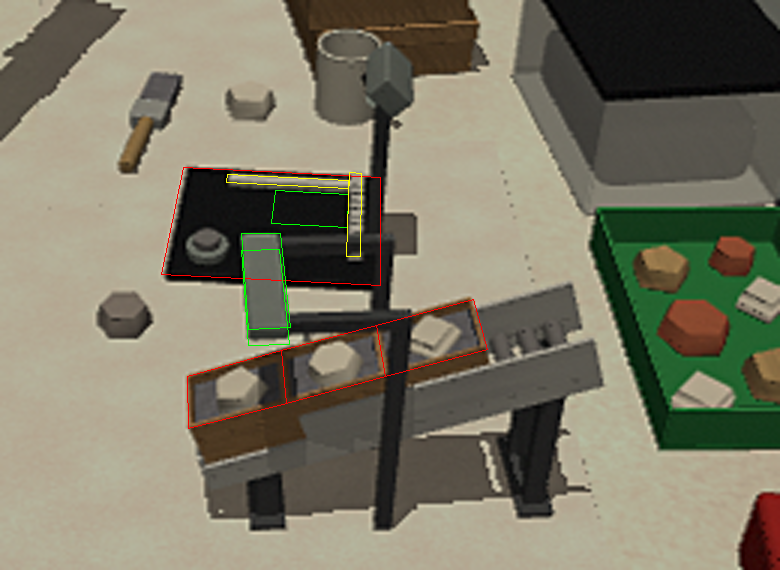

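The overlays match the edges in both views: board outline, fences, box rims and lamp bar. A consistent row bias of about 0.7 px comes from my crop scaling, so I'll correct that and plan the moves.

```bash
sed -i 's|^def T4.*|def T4(c,u,v): return ((v+.5)/4-.5+120,(u+.5)/4-.5+130) if c=="top" else ((v+.5)/3-.5+110,(u+.5)/3-.5+160)|' fit.py
cat > plan.py <<'E'
import json
from h import *
from scipy.spatial.transform import Rotation as Ro
import fit
b,l=fit.b,fit.l
def rot(yaw,lean):  # tool z leans forward by lean deg from down, tool y = frame y
    return Ro.from_euler("z",yaw).as_matrix()@Ro.from_euler("y",-np.radians(lean)).as_matrix()@np.diag([-1,1,-1.])
def pick_tcp(bx,bz,lean,back=0):
    g=fit.wp(l,fit.L(bx,0,bz)); R=rot(l[2],lean); return g+R[:,2]*(.019-back),R
def nest_tcp(dx,dy,dz,bx,bz,lean): # box underside centre at nest+(dx,dy,dz), same grip
    g=fit.wp(b,(.035+dx+bx,.03+dy,.012+dz+bz)); R=rot(b[2],lean); return g+R[:,2]*.019,R
def rows(p0,R0,p1,R1,n=None):
    d=Ro.from_matrix(R0.T@R1).as_rotvec(degrees=True)
    if n is None: n=int(np.ceil(max(np.linalg.norm(p1-p0)/.0245,abs(d).max()/3.9,1)))
    out=[];p,R=p0.copy(),R0.copy()
    for i in range(n):
        k=n-i
        t=np.round(R.T@(p1-p)/k/.025,2); a=np.round(Ro.from_matrix(R.T@R1).as_rotvec(degrees=True)/k/4,2)
        out.append({kk:float(v) for kk,v in zip(["tx","ty","tz","ax","ay","az"],[*t,*a]) if v})
        p=p+R@t*.025; R=R@Ro.from_rotvec(a*4,degrees=True).as_matrix()
    return out,p,R
def now():
    o=bot.get_obs(); return np.array(o["ee_pos"]),np.array(o["ee_rot"]),o
def show(wps,start=None):
    p,R,o=now()
    if start: p,R=start
    for w in wps:
        r,p,R=rows(p,R,*w); print(len(r),p.round(3)); print(json.dumps(r).replace('"',''))
E
python3 - <<'E'
from plan import *
print(b,l,fit.rb.tolist()[:4],fit.rl.tolist()[:6])
show([(np.array([.36,.2,.30]),rot(l[2],0)),(np.array([.40,-.12,.27]),rot(l[2],33)),pick_tcp(-.004,.033,33,.09),pick_tcp(-.004,.033,33)])
E
```

```text
[ 0.57066237  0.19248947 -0.08644948] [ 0.54098467 -0.17262364  0.03645237  0.00666596] [[-0.4, 0.2], [-1.0, 0.2], [-0.1, 0.0], [-0.1, -0.5]] [[-0.3, -0.0], [-0.5, 0.2], [0.2, 0.2], [-0.6, 0.8], [-0.3, -0.4], [-0.9, -0.6]]
18 [0.36 0.2  0.3 ]
[{tx: -0.56, ty: -0.72, tz: -0.21, az: -0.35}, {tx: -0.55, ty: -0.74, tz: -0.21, az: -0.35}, {tx: -0.53, ty: -0.75, tz: -0.21, az: -0.35}, {tx: -0.51, ty: -0.76, tz: -0.21, az: -0.35}, {tx: -0.49, ty: -0.77, tz: -0.21, az: -0.35}, {tx: -0.47, ty: -0.79, tz: -0.21, az: -0.35}, {tx: -0.45, ty: -0.8, tz: -0.21, az: -0.35}, {tx: -0.43, ty: -0.81, tz: -0.21, az: -0.35}, {tx: -0.41, ty: -0.82, tz: -0.21, az: -0.35}, {tx: -0.39, ty: -0.83, tz: -0.21, az: -0.35}, {tx: -0.37, ty: -0.84, tz: -0.21, az: -0.35}, {tx: -0.35, ty: -0.85, tz: -0.21, az: -0.34}, {tx: -0.33, ty: -0.85, tz: -0.21, az: -0.35}, {tx: -0.31, ty: -0.86, tz: -0.21, az: -0.34}, {tx: -0.29, ty: -0.87, tz: -0.21, az: -0.35}, {tx: -0.27, ty: -0.88, tz: -0.21, az: -0.34}, {tx: -0.25, ty: -0.88, tz: -0.21, az: -0.35}, {tx: -0.23, ty: -0.89, tz: -0.21, az: -0.34}]
14 [ 0.4  -0.12  0.27]
[{tx: 
[... 255 characters left out ...]
-0.59}, {tx: -0.06, ty: -0.92, tz: 0.1, ay: -0.59}, {tx: -0.05, ty: -0.92, tz: 0.11, ay: -0.59}, {tx: -0.05, ty: -0.91, tz: 0.11, ay: -0.59}, {tx: -0.04, ty: -0.92, tz: 0.11, ay: -0.59}, {tx: -0.04, ty: -0.91, tz: 0.11, ay: -0.59}, {tx: -0.04, ty: -0.92, tz: 0.11, ay: -0.59}, {tx: -0.03, ty: -0.91, tz: 0.11, ay: -0.59}, {tx: -0.03, ty: -0.92, tz: 0.11, ay: -0.58}]
7 [ 0.488 -0.174  0.165]
[{tx: -0.09, ty: -0.33, tz: 0.77}, {tx: -0.08, ty: -0.33, tz: 0.77}, {tx: -0.09, ty: -0.33, tz: 0.78}, {tx: -0.08, ty: -0.33, tz: 0.77}, {tx: -0.09, ty: -0.33, tz: 0.78}, {tx: -0.08, ty: -0.33, tz: 0.77}, {tx: -0.09, ty: -0.32, tz: 0.78}]
4 [ 0.537 -0.173  0.089]
[{tz: 0.9}, {tz: 0.9}, {tz: 0.9}, {tz: 0.9}]
```

Call:
jog_arm:
  increments:
    - {"tx": -0.56, "ty": -0.72, "tz": -0.21, "az": -0.35, "grip": 0}
    - {"tx": -0.55, "ty": -0.74, "tz": -0.21, "az": -0.35, "grip": 0}
    - {"tx": -0.53, "ty": -0.75, "tz": -0.21, "az": -0.35, "grip": 0}
    - {"tx": -0.51, "ty": -0.76, "tz": -0.21, "az": -0.35, "grip": 0}
    - {"tx": -0.49, "ty": -0.77, "tz": -0.21, "az": -0.35, "grip": 0}
    - {"tx": -0.47, "ty": -0.79, "tz": -0.21, "az": -0.35, "grip": 0}
    - {"tx": -0.45, "ty": -0.8, "tz": -0.21, "az": -0.35, "grip": 0}
    - {"tx": -0.43, "ty": -0.81, "tz": -0.21, "az": -0.35, "grip": 0}
    - {"tx": -0.41, "ty": -0.82, "tz": -0.21, "az": -0.35, "grip": 0}
    - {"tx": -0.39, "ty": -0.83, "tz": -0.21, "az": -0.35, "grip": 0}
    - {"tx": -0.37, "ty": -0.84, "tz": -0.21, "az": -0.35, "grip": 0}
    - {"tx": -0.35, "ty": -0.85, "tz": -0.21, "az": -0.35, "grip": 0}

```text
schema error: expected keys tx, ty, tz, ax, ay, az, grip
```

Call:
jog_arm:
  increments:
    - {"tx": -0.33, "ty": -0.85, "tz": -0.21, "az": -0.35}
    - {"tx": -0.31, "ty": -0.86, "tz": -0.21, "az": -0.34}
    - {"tx": -0.29, "ty": -0.87, "tz": -0.21, "az": -0.35}
    - {"tx": -0.27, "ty": -0.88, "tz": -0.21, "az": -0.34}
    - {"tx": -0.25, "ty": -0.88, "tz": -0.21, "az": -0.35}
    - {"tx": -0.23, "ty": -0.89, "tz": -0.21, "az": -0.34}
    - {"tx": -0.08, "ty": -0.92, "tz": 0.09, "ay": -0.59}
    - {"tx": -0.08, "ty": -0.92, "tz": 0.09, "ay": -0.59}
    - {"tx": -0.07, "ty": -0.92, "tz": 0.09, "ay": -0.59}
    - {"tx": -0.07, "ty": -0.92, "tz": 0.09, "ay": -0.59}

```text
schema error: expected keys tx, ty, tz, ax, ay, az, grip
```

Call:
jog_arm:
  increments:
    - {"tx": -0.56, "ty": -0.72, "tz": -0.21, "ax": 0, "ay": 0, "az": -0.35, "grip": 0}
    - {"tx": -0.55, "ty": -0.74, "tz": -0.21, "ax": 0, "ay": 0, "az": -0.35, "grip": 0}
    - {"tx": -0.53, "ty": -0.75, "tz": -0.21, "ax": 0, "ay": 0, "az": -0.35, "grip": 0}
    - {"tx": -0.51, "ty": -0.76, "tz": -0.21, "ax": 0, "ay": 0, "az": -0.35, "grip": 0}
    - {"tx": -0.49, "ty": -0.77, "tz": -0.21, "ax": 0, "ay": 0, "az": -0.35, "grip": 0}
    - {"tx": -0.47, "ty": -0.79, "tz": -0.21, "ax": 0, "ay": 0, "az": -0.35, "grip": 0}
    - {"tx": -0.45, "ty": -0.8, "tz": -0.21, "ax": 0, "ay": 0, "az": -0.35, "grip": 0}
    - {"tx": -0.43, "ty": -0.81, "tz": -0.21, "ax": 0, "ay": 0, "az": -0.35, "grip": 0}
    - {"tx": -0.41, "ty": -0.82, "tz": -0.21, "ax": 0, "ay": 0, "az": -0.35, "grip": 0}
    - {"tx": -0.39, "ty": -0.83, "tz": -0.21, "ax": 0, "ay": 0, "az": -0.35, "grip": 0}
    - {"tx": -0.37, "ty": -0.84, "tz": -0.21, "ax": 0, "ay": 0, "az": -0.35, "grip": 0}
    - {"tx": -0.35, "ty": -0.85, "tz": -0.21, "ax": 0, "ay": 0, "az": -0.35, "grip": 0}

```text
clock: 2.5
ee_pos: [0.3246, 0.3317, 0.2688]
ee_rot: [[-0.994, 0.106, 0.0], [0.106, 0.994, 0.0], [-0.0, 0.0, -1.0]]
contact_force: [0.2, -0.4, 0.1]
grip_width: 0.094
gripper_force: 0.0
```

Call:
jog_arm:
  increments:
    - {"tx": -0.33, "ty": -0.85, "tz": -0.21, "ax": 0, "ay": 0, "az": -0.35, "grip": 0}
    - {"tx": -0.31, "ty": -0.86, "tz": -0.21, "ax": 0, "ay": 0, "az": -0.35, "grip": 0}
    - {"tx": -0.29, "ty": -0.87, "tz": -0.21, "ax": 0, "ay": 0, "az": -0.35, "grip": 0}
    - {"tx": -0.27, "ty": -0.88, "tz": -0.21, "ax": 0, "ay": 0, "az": -0.35, "grip": 0}
    - {"tx": -0.25, "ty": -0.88, "tz": -0.21, "ax": 0, "ay": 0, "az": -0.35, "grip": 0}
    - {"tx": -0.23, "ty": -0.89, "tz": -0.21, "ax": 0, "ay": 0, "az": -0.35, "grip": 0}

```text
clock: 3.1
ee_pos: [0.3605, 0.199, 0.3004]
ee_rot: [[-0.999, -0.04, 0.0], [-0.04, 0.999, 0.0], [-0.0, 0.0, -1.0]]
contact_force: [-0.2, 0.1, 0.5]
grip_width: 0.0942
gripper_force: 0.0
```

Tracking is accurate.

Call:
jog_arm:
  increments:
    - {"tx": -0.08, "ty": -0.92, "tz": 0.09, "ax": 0, "ay": -0.59, "az": 0, "grip": 0}
    - {"tx": -0.08, "ty": -0.92, "tz": 0.09, "ax": 0, "ay": -0.59, "az": 0, "grip": 0}
    - {"tx": -0.07, "ty": -0.92, "tz": 0.09, "ax": 0, "ay": -0.59, "az": 0, "grip": 0}
    - {"tx": -0.07, "ty": -0.92, "tz": 0.09, "ax": 0, "ay": -0.59, "az": 0, "grip": 0}
    - {"tx": -0.07, "ty": -0.92, "tz": 0.1, "ax": 0, "ay": -0.59, "az": 0, "grip": 0}
    - {"tx": -0.06, "ty": -0.92, "tz": 0.1, "ax": 0, "ay": -0.59, "az": 0, "grip": 0}
    - {"tx": -0.06, "ty": -0.92, "tz": 0.1, "ax": 0, "ay": -0.59, "az": 0, "grip": 0}
    - {"tx": -0.05, "ty": -0.92, "tz": 0.11, "ax": 0, "ay": -0.59, "az": 0, "grip": 0}
    - {"tx": -0.05, "ty": -0.92, "tz": 0.11, "ax": 0, "ay": -0.59, "az": 0, "grip": 0}
    - {"tx": -0.04, "ty": -0.92, "tz": 0.11, "ax": 0, "ay": -0.59, "az": 0, "grip": 0}
    - {"tx": -0.04, "ty": -0.92, "tz": 0.11, "ax": 0, "ay": -0.59, "az": 0, "grip": 0}

```text
clock: 4.2
ee_pos: [0.3924, -0.0531, 0.2767]
ee_rot: [[-0.897, -0.039, 0.44], [-0.035, 0.999, 0.017], [-0.44, -0.001, -0.898]]
contact_force: [0.6, 0.6, -0.4]
grip_width: 0.0939
gripper_force: 0.0
```

Call:
jog_arm:
  increments:
    - {"tx": -0.04, "ty": -0.92, "tz": 0.11, "ax": 0, "ay": -0.59, "az": 0, "grip": 0}
    - {"tx": -0.03, "ty": -0.92, "tz": 0.11, "ax": 0, "ay": -0.59, "az": 0, "grip": 0}
    - {"tx": -0.03, "ty": -0.92, "tz": 0.11, "ax": 0, "ay": -0.58, "az": 0, "grip": 0}
    - {"tx": -0.09, "ty": -0.33, "tz": 0.77, "ax": 0, "ay": 0, "az": 0, "grip": 0}
    - {"tx": -0.09, "ty": -0.33, "tz": 0.77, "ax": 0, "ay": 0, "az": 0, "grip": 0}

```text
clock: 4.7
ee_pos: [0.4194, -0.0998, 0.2483]
ee_rot: [[-0.873, -0.045, 0.485], [-0.035, 0.999, 0.03], [-0.486, 0.009, -0.874]]
contact_force: [1.2, 0.4, 1.5]
grip_width: 0.0941
gripper_force: 0.0
```

```bash
sed -i 's/ if v})/})/; s/out.append({kk/out.append({kk/' plan.py
sed -i 's/print(json.dumps(r).replace.*/print("\\n".join(" ".join(f"{v:g}" for v in q.values()) for q in r))/' plan.py
python3 - <<'E'
from plan import *
p,R,o=now(); print(p,o["joint_pos"].round(1),o["contact_force"].round(1))
show([pick_tcp(-.004,.033,33,.09),pick_tcp(-.004,.033,33)])
E
```

```text
[ 0.419408   -0.09977645  0.24828822] [ 12.2   4.7   7.4 141.3 -59.8  13.4 168.2] [1.2 0.4 1.5]
6 [ 0.488 -0.175  0.165]
-0.11 -0.52 0.69 0.03 -0.16 0.01
-0.11 -0.52 0.7 0.03 -0.16 0.01
-0.1 -0.52 0.7 0.03 -0.16 0
-0.09 -0.52 0.7 0.03 -0.17 0.01
-0.08 -0.52 0.71 0.03 -0.16 0
-0.07 -0.52 0.7 0.03 -0.17 0.01
4 [ 0.537 -0.173  0.089]
-0 -0 0.9 -0 0 -0
-0 -0 0.9 -0 0 -0
-0 -0 0.9 -0 0 -0
-0 -0 0.9 -0 0 -0
```

Call:
jog_arm:
  increments:
    - {"tx": -0.5, "ty": -0.5, "tz": 0.6, "ax": 0, "ay": 0, "az": 0, "grip": 0}
    - {"tx": -0.5, "ty": -0.5, "tz": 0.6, "ax": 0, "ay": 0, "az": 0, "grip": 0}
    - {"tx": -0.5, "ty": -0.5, "tz": 0.6, "ax": 0, "ay": 0, "az": 0, "grip": 0}

```text
clock: 5.0
ee_pos: [0.4768, -0.1351, 0.2324]
ee_rot: [[-0.878, -0.046, 0.477], [-0.034, 0.999, 0.033], [-0.478, 0.013, -0.878]]
contact_force: [0.6, -0.0, 0.4]
grip_width: 0.094
gripper_force: 0.0
```

Run:
```python
from plan import *
p,R,o=now(); print(p,R.round(3).tolist(),o["joint_pos"].round(1),o["contact_force"].round(1))
show([pick_tcp(-.004,.033,33,.09)])
```

```text
[ 0.47676317 -0.13508239  0.23236064] [[-0.878, -0.046, 0.477], [-0.034, 0.999, 0.033], [-0.478, 0.013, -0.878]] [ 23.3  12.6  -2.2 134.1 -58.1  13.4 168.5] [ 0.6 -0.   0.4]
4 [ 0.488 -0.175  0.165]
0.24 -0.41 0.64 0.06 -0.28 0.01
0.25 -0.4 0.63 0.06 -0.28 0.01
0.26 -0.4 0.63 0.05 -0.28 0
0.26 -0.41 0.63 0.06 -0.27 0.01
```

Call:
jog_arm:
  increments:
    - {"tx": 0, "ty": 0, "tz": -0.5, "ax": 0, "ay": 0.9, "az": 0, "grip": 0}
    - {"tx": 0, "ty": 0, "tz": -0.5, "ax": 0, "ay": 0.9, "az": 0, "grip": 0}
    - {"tx": 0, "ty": 0, "tz": -0.5, "ax": 0, "ay": 0.9, "az": 0, "grip": 0}
    - {"tx": 0, "ty": 0, "tz": -0.5, "ax": 0, "ay": 0.9, "az": 0, "grip": 0}
    - {"tx": 0, "ty": 0, "tz": -0.5, "ax": 0, "ay": 0.9, "az": 0, "grip": 0}
    - {"tx": 0, "ty": 0, "tz": 0, "ax": 0, "ay": 0.9, "az": 0, "grip": 0}

```text
clock: 5.6
ee_pos: [0.4571, -0.1342, 0.2881]
ee_rot: [[-0.988, -0.051, 0.148], [-0.048, 0.999, 0.023], [-0.149, 0.016, -0.989]]
contact_force: [0.3, 0.3, -0.5]
grip_width: 0.0944
gripper_force: 0.0
```

```bash
cat > st.py <<'E'
from plan import *
p,R,o=now(); print(o["clock"],p.round(4),R.round(3).tolist(),o["joint_pos"].round(1),o["contact_force"].round(1),o["grip_width"].round(4),o["gripper_force"])
E
python3 st.py
```

```text
Traceback (most recent call last):
  File "st.py", line 2, in <module>
    p,R,o=now(); print(o["clock"],p.round(4),R.round(3).tolist(),o["joint_pos"].round(1),o["contact_force"].round(1),o["grip_width"].round(4),o["gripper_force"])
                                                                                                                     ^^^^^^^^^^^^^^^^^^^^^
AttributeError: 'float' object has no attribute 'round'
```

```bash
sed -i 's/o\["grip_width"\].round(4)/round(o["grip_width"],4)/' st.py; python3 st.py
```

```text
5.6 [ 0.4571 -0.1342  0.2881] [[-0.988, -0.051, 0.148], [-0.048, 0.999, 0.023], [-0.149, 0.016, -0.989]] [ -3.7  12.7  24.1 114.4 -12.6  47.1 120.5] [ 0.3  0.3 -0.5] 0.0944 0.0
```

Call:
jog_arm:
  increments:
    - {"tx": 0, "ty": 0, "tz": 0, "ax": 1, "ay": 0, "az": 0, "grip": 0}
    - {"tx": 0, "ty": 0, "tz": 0, "ax": 1, "ay": 0, "az": 0, "grip": 0}
    - {"tx": 0, "ty": 0, "tz": 0, "ax": 1, "ay": 0, "az": 0, "grip": 0}
    - {"tx": 0, "ty": 0, "tz": 0, "ax": 1, "ay": 0, "az": 0, "grip": 0}
    - {"tx": 0, "ty": 0, "tz": 0, "ax": 1, "ay": 0, "az": 0, "grip": 0}

```text
clock: 6.1
ee_pos: [0.4567, -0.1337, 0.2865]
ee_rot: [[-0.988, 0.003, 0.157], [-0.048, 0.946, -0.321], [-0.15, -0.324, -0.934]]
contact_force: [-0.5, -0.5, -0.9]
grip_width: 0.0939
gripper_force: 0.0
```

```bash
python3 st.py
```

```text
6.1 [ 0.4567 -0.1337  0.2865] [[-0.988, 0.003, 0.157], [-0.048, 0.946, -0.321], [-0.15, -0.324, -0.934]] [-28.1  12.2  31.6 120.1  18.5  40.7  80.6] [-0.5 -0.5 -0.9] 0.0939 0.0
```

Call:
jog_arm:
  increments:
    - {"tx": 0, "ty": 0, "tz": 0, "ax": 0, "ay": -0.8, "az": 0, "grip": 0}
    - {"tx": 0, "ty": 0, "tz": 0, "ax": 0, "ay": -0.8, "az": 0, "grip": 0}
    - {"tx": 0, "ty": 0, "tz": 0, "ax": 0, "ay": -0.8, "az": 0, "grip": 0}
    - {"tx": 0, "ty": 0, "tz": 0, "ax": 0, "ay": -0.8, "az": 0, "grip": 0}
    - {"tx": 0, "ty": 0, "tz": 0, "ax": 0, "ay": -0.8, "az": 0, "grip": 0}
    - {"tx": 0, "ty": 0, "tz": 0, "ax": 0, "ay": -0.8, "az": 0, "grip": 0}
    - {"tx": 0, "ty": 0, "tz": 0, "ax": 0, "ay": -0.8, "az": 0, "grip": 0}

```text
clock: 6.8
ee_pos: [0.4558, -0.1348, 0.2861]
ee_rot: [[-0.864, 0.004, 0.504], [-0.16, 0.946, -0.282], [-0.478, -0.324, -0.817]]
contact_force: [0.2, -0.2, 0.8]
grip_width: 0.0941
gripper_force: 0.0
```

```bash
python3 st.py
python3 - <<'E'
from plan import *
show([pick_tcp(-.004,.033,33,.11)])
E
```

```text
6.8 [ 0.4558 -0.1348  0.2861] [[-0.864, 0.004, 0.504], [-0.16, 0.946, -0.282], [-0.478, -0.324, -0.817]] [-36.    3.5  39.  139.6  67.   14.1  34.6] [ 0.2 -0.2  0.8] 0.0941 0.0
5 [ 0.478 -0.175  0.182]
0.3 -0.03 0.86 -0.87 -0.15 0.4
0.31 -0.09 0.85 -0.86 -0.15 0.4
0.31 -0.15 0.85 -0.87 -0.15 0.4
0.32 -0.21 0.83 -0.87 -0.15 0.4
0.32 -0.28 0.81 -0.86 -0.16 0.39
```

Call:
jog_arm:
  increments:
    - {"tx": 0.3, "ty": -0.03, "tz": 0.86, "ax": -0.87, "ay": -0.15, "az": 0.4, "grip": 0}
    - {"tx": 0.31, "ty": -0.09, "tz": 0.85, "ax": -0.87, "ay": -0.15, "az": 0.4, "grip": 0}
    - {"tx": 0.31, "ty": -0.15, "tz": 0.85, "ax": -0.87, "ay": -0.15, "az": 0.4, "grip": 0}
    - {"tx": 0.32, "ty": -0.21, "tz": 0.83, "ax": -0.87, "ay": -0.15, "az": 0.4, "grip": 0}
    - {"tx": 0.32, "ty": -0.28, "tz": 0.81, "ax": -0.87, "ay": -0.15, "az": 0.4, "grip": 0}

```text
clock: 7.3
ee_pos: [0.459, -0.1544, 0.2565]
ee_rot: [[-0.875, -0.014, 0.484], [-0.156, 0.954, -0.256], [-0.458, -0.299, -0.837]]
contact_force: [-0.0, -0.3, -0.3]
grip_width: 0.094
gripper_force: 0.0
```

```bash
python3 st.py
python3 - <<'E'
from plan import *
show([pick_tcp(-.004,.033,33,.09),pick_tcp(-.004,.033,33)])
E
```

```text
7.3 [ 0.459  -0.1544  0.2565] [[-0.875, -0.014, 0.484], [-0.156, 0.954, -0.256], [-0.458, -0.299, -0.837]] [ 16.1   7.7 -11.2 139.1  81.2  13.7  23.6] [-0.  -0.3 -0.3] 0.094 0.0
5 [ 0.488 -0.175  0.165]
0.16 0.06 0.77 -0.78 -0.22 0.39
0.17 0.02 0.77 -0.78 -0.23 0.39
0.18 -0.03 0.77 -0.78 -0.22 0.39
0.19 -0.08 0.76 -0.78 -0.23 0.4
0.2 -0.12 0.75 -0.78 -0.22 0.39
4 [ 0.537 -0.173  0.089]
-0 0 0.9 0 -0 0
-0 0 0.9 0 -0 0
-0 0 0.9 0 -0 0
-0 0 0.9 0 -0 0
```

Call:
jog_arm:
  increments:
    - {"tx": 0.16, "ty": 0.06, "tz": 0.77, "ax": -0.78, "ay": -0.22, "az": 0.39, "grip": 0}
    - {"tx": 0.17, "ty": 0.02, "tz": 0.77, "ax": -0.78, "ay": -0.22, "az": 0.39, "grip": 0}
    - {"tx": 0.18, "ty": -0.03, "tz": 0.77, "ax": -0.78, "ay": -0.22, "az": 0.39, "grip": 0}
    - {"tx": 0.19, "ty": -0.08, "tz": 0.76, "ax": -0.78, "ay": -0.22, "az": 0.39, "grip": 0}
    - {"tx": 0.2, "ty": -0.12, "tz": 0.75, "ax": -0.78, "ay": -0.22, "az": 0.39, "grip": 0}

```text
clock: 7.8
ee_pos: [0.4783, -0.1777, 0.1817]
ee_rot: [[-0.855, -0.03, 0.518], [-0.067, 0.996, -0.053], [-0.515, -0.08, -0.854]]
contact_force: [0.1, 0.5, -1.1]
grip_width: 0.094
gripper_force: 0.0
```

```bash
python3 st.py
python3 - <<'E'
from plan import *
show([pick_tcp(-.004,.033,33,.09)])
E
```

```text
7.8 [ 0.4783 -0.1777  0.1817] [[-0.855, -0.03, 0.518], [-0.067, 0.996, -0.053], [-0.515, -0.08, -0.854]] [ 60.9  26.3 -50.1 138.9 122.9  15.3  -7.7] [ 0.1  0.5 -1.1] 0.094 0.0
2 [ 0.488 -0.175  0.165]
-0 0.08 0.39 -0.51 -0.24 0.27
0.01 0.07 0.39 -0.51 -0.24 0.27
```

Call:
jog_arm:
  increments:
    - {"tx": 0, "ty": 0.08, "tz": 0.39, "ax": -0.51, "ay": -0.24, "az": 0.27, "grip": 0}
    - {"tx": 0, "ty": 0.08, "tz": 0.39, "ax": -0.51, "ay": -0.24, "az": 0.27, "grip": 0}
    - {"tx": 0, "ty": 0, "tz": 0, "ax": 0, "ay": 0, "az": 0, "grip": 0}

```text
clock: 8.1
ee_pos: [0.4872, -0.1749, 0.1629]
ee_rot: [[-0.841, -0.033, 0.541], [-0.027, 0.999, 0.019], [-0.541, 0.002, -0.841]]
contact_force: [-0.2, -0.2, -0.1]
grip_width: 0.0941
gripper_force: 0.0
```

```bash
python3 st.py
python3 - <<'E'
from plan import *
show([pick_tcp(-.004,.033,33,.05),pick_tcp(-.004,.033,33)])
for c,(a,bb,d,e) in {"top":(150,250,250,380),"side":(130,330,120,380)}.items():
    s=bot.snapshot(c); k=4 if c=="top" else 3
    cv2.imwrite(f"pics/{c}3.png",cv2.resize(s["frame"][a:bb,d:e,::-1],None,fx=k,fy=k,interpolation=cv2.INTER_CUBIC))
E
```

```text
8.1 [ 0.4872 -0.1749  0.1629] [[-0.841, -0.033, 0.541], [-0.027, 0.999, 0.019], [-0.541, 0.002, -0.841]] [ 66.6  33.2 -55.5 138.6 128.3  17.1 -10.6] [-0.2 -0.2 -0.1] 0.0941 0.0
2 [ 0.51  -0.174  0.131]
-0.04 0.01 0.78 -0 -0.03 -0.03
-0.04 0 0.79 -0 -0.03 -0.03
3 [ 0.537 -0.173  0.089]
-0 0 0.67 -0 -0 0
-0 0 0.66 -0 -0 0
-0 0 0.67 -0 -0 0
```

View pics/side3.png

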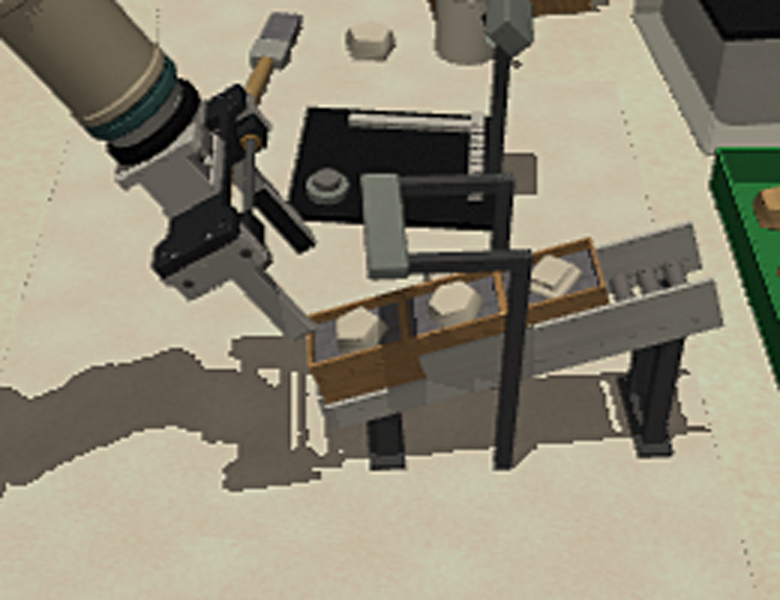

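The side view shows the leaning gripper in front of the lamp bar, with the finger tips at zoomed (310,325) and (310,245) on either side of the front box's line. The approach is clear.

Call:
jog_arm:
  increments:
    - {"tx": -0.04, "ty": 0, "tz": 0.78, "ax": 0, "ay": -0.03, "az": -0.03, "grip": 0}
    - {"tx": -0.04, "ty": 0, "tz": 0.78, "ax": 0, "ay": -0.03, "az": -0.03, "grip": 0}
    - {"tx": 0, "ty": 0, "tz": 0.67, "ax": 0, "ay": 0, "az": 0, "grip": 0}
    - {"tx": 0, "ty": 0, "tz": 0.67, "ax": 0, "ay": 0, "az": 0, "grip": 0}

```text
clock: 8.6
ee_pos: [0.5295, -0.1718, 0.1049]
ee_rot: [[-0.837, -0.042, 0.545], [-0.039, 0.999, 0.017], [-0.546, -0.007, -0.838]]
contact_force: [0.6, 0.7, 0.3]
grip_width: 0.0943
gripper_force: 0.0
```

```bash
python3 st.py
python3 - <<'E'
from plan import *
show([pick_tcp(-.004,.033,33)])
E
```

```text
8.6 [ 0.5295 -0.1718  0.1049] [[-0.837, -0.042, 0.545], [-0.039, 0.999, 0.017], [-0.546, -0.007, -0.838]] [ 60.5  44.9 -55.  136.6 132.4  28.7 -12. ] [0.6 0.7 0.3] 0.0943 0.0
1 [ 0.537 -0.173  0.089]
0.08 -0.05 0.7 -0.04 0.02 0.12
```

Call:
jog_arm:
  increments:
    - {"tx": 0.08, "ty": -0.05, "tz": 0.7, "ax": -0.04, "ay": 0, "az": 0.12, "grip": 0}
    - {"tx": 0, "ty": 0, "tz": 0, "ax": 0, "ay": 0, "az": 0, "grip": 0}

```text
clock: 8.8
ee_pos: [0.5372, -0.1725, 0.0882]
ee_rot: [[-0.838, -0.036, 0.544], [-0.029, 0.999, 0.022], [-0.544, 0.002, -0.839]]
contact_force: [0.2, 0.3, 0.8]
grip_width: 0.0939
gripper_force: 0.0
```

Call:
jog_arm:
  grip_force: 25
  increments:
    - {"tx": 0, "ty": 0, "tz": 0, "ax": 0, "ay": 0, "az": 0, "grip": 1}
    - {"tx": 0, "ty": 0, "tz": 0, "ax": 0, "ay": 0, "az": 0, "grip": 1}
    - {"tx": 0, "ty": 0, "tz": 0, "ax": 0, "ay": 0, "az": 0, "grip": 1}
    - {"tx": 0, "ty": 0, "tz": 0, "ax": 0, "ay": 0, "az": 0, "grip": 1}
    - {"tx": 0, "ty": 0, "tz": 0, "ax": 0, "ay": 0, "az": 0, "grip": 1}

```text
clock: 9.3
ee_pos: [0.5366, -0.1723, 0.0893]
ee_rot: [[-0.837, -0.037, 0.545], [-0.029, 0.999, 0.023], [-0.546, 0.003, -0.838]]
contact_force: [-1.7, 1.4, 4.7]
grip_width: 0.0602
gripper_force: 25.0
```

```bash
python3 st.py
python3 - <<'E'
from plan import *
u=Ro.from_euler("z",l[2]).as_matrix()@np.array([-np.sin(.314),0,np.cos(.314)])
f=Ro.from_euler("z",l[2]).as_matrix()@np.array([-1,0,0])
p,R,o=now()
a=p+.024*u; c=a+.11*f+np.array([0,.02,.02]); 
n=nest_tcp(-.012,-.012,.06,-.004,.033,15)
print(p-pick_tcp(-.004,.033,33)[0]); show([(a,R),(c,rot(l[2],27)),(np.array([.45,.05,.19]),rot(-.02,15)),n])
E
```

```text
9.3 [ 0.5366 -0.1723  0.0893] [[-0.837, -0.037, 0.545], [-0.029, 0.999, 0.023], [-0.546, 0.003, -0.838]] [ 60.   47.8 -54.8 135.9 133.6  30.5 -12.4] [-1.7  1.4  4.7] 0.0602 24.98363971710205
[-0.00076649  0.00044695  0.00012308]
1 [ 0.529 -0.173  0.112]
-0.25 0 -0.93 0 0 0
5 [ 0.419 -0.157  0.132]
0.65 0.16 -0.61 0.01 0.3 -0
0.66 0.16 -0.6 0.01 0.3 -0.01
0.67 0.16 -0.58 0.01 0.31 -0
0.68 0.16 -0.57 0.01 0.3 -0.01
0.69 0.16 -0.55 0 0.31 -0
9 [0.45 0.05 0.19]
-0.27 0.91 -0.15 0.03 0.33 0.08
-0.26 0.91 -0.16 0.03 0.33 0.08
-0.25 0.92 -0.17 0.03 0.33 0.09
-0.24 0.92 -0.17 0.03 0.33 0.08
-0.23 0.92 -0.18 0.03 0.34 0.09
-0.22 0.92 -0.19 0.04 0.33 0.08
-0.21 0.92 -0.2 0.03 0.34 0.09
-0.2 0.92 -0.21 0.04 0.33 0.08
-0.2 0.92 -0.21 0.03 0.34 0.09
10 [0.596 0.208 0.087]
-0.44 0.64 0.55 0.03 -0 0.09
-0.44 0.65 0.55 0.02 -0 0.09
-0.44 0.65 0.54 0.03 -0 0.09
-0.43 0.66 0.54 0.02 -0 0.09
-0.43 0.66 0.54 0.03 -0 0.09
-0.42 0.66 0.54 0.02 -0 0.09
-0.42 0.67 0.54 0.03 -0 0.09
-0.42 0.67 0.54 0.02 -0 0.1
-0.41 0.67 0.54 0.03 -0 0.09
-0.41 0.68 0.54 0.02 -0 0.1
```

Call:
jog_arm:
  grip_force: 30
  increments:
    - {"tx": -0.08, "ty": 0, "tz": -0.31, "ax": 0, "ay": 0, "az": 0, "grip": 1}
    - {"tx": -0.08, "ty": 0, "tz": -0.31, "ax": 0, "ay": 0, "az": 0, "grip": 1}
    - {"tx": -0.08, "ty": 0, "tz": -0.31, "ax": 0, "ay": 0, "az": 0, "grip": 1}
    - {"tx": 0, "ty": 0, "tz": 0, "ax": 0, "ay": 0, "az": 0, "grip": 1}

```text
clock: 9.7
ee_pos: [0.5275, -0.1739, 0.112]
ee_rot: [[-0.839, -0.034, 0.544], [-0.027, 0.999, 0.02], [-0.544, 0.002, -0.839]]
contact_force: [-1.9, -0.1, -2.6]
grip_width: 0.0601
gripper_force: 30.0
```

```bash
python3 st.py
python3 - <<'E'
from plan import *
f=Ro.from_euler("z",l[2]).as_matrix()@np.array([-1,0,0])
p,R,o=now()
c=p+.09*f+np.array([0,.01,.02]); 
show([(c,rot(l[2],22))])
E
```

```text
9.7 [ 0.5275 -0.1739  0.112 ] [[-0.839, -0.034, 0.544], [-0.027, 0.999, 0.02], [-0.544, 0.002, -0.839]] [ 61.2  43.6 -54.9 136.3 131.4  26.8 -11.7] [-1.9 -0.1 -2.6] 0.0601 29.95711863040924
4 [ 0.438 -0.167  0.132]
0.64 0.1 -0.66 0 0.69 -0.01
0.68 0.1 -0.62 0 0.68 -0.01
0.7 0.1 -0.59 0.01 0.69 -0.01
0.73 0.09 -0.56 0 0.68 -0.02
```

Call:
jog_arm:
  increments:
    - {"tx": 0.32, "ty": 0.05, "tz": -0.33, "ax": 0, "ay": 0.34, "az": 0, "grip": 1}
    - {"tx": 0.32, "ty": 0.05, "tz": -0.33, "ax": 0, "ay": 0.34, "az": 0, "grip": 1}
    - {"tx": 0.34, "ty": 0.05, "tz": -0.31, "ax": 0, "ay": 0.34, "az": 0, "grip": 1}
    - {"tx": 0.34, "ty": 0.05, "tz": -0.31, "ax": 0, "ay": 0.34, "az": 0, "grip": 1}
    - {"tx": 0.35, "ty": 0.05, "tz": -0.3, "ax": 0, "ay": 0.34, "az": 0, "grip": 1}
    - {"tx": 0.35, "ty": 0.05, "tz": -0.3, "ax": 0, "ay": 0.34, "az": 0, "grip": 1}
    - {"tx": 0.36, "ty": 0.05, "tz": -0.28, "ax": 0, "ay": 0.34, "az": 0, "grip": 1}
    - {"tx": 0.36, "ty": 0.05, "tz": -0.28, "ax": 0, "ay": 0.34, "az": 0, "grip": 1}

```text
clock: 10.5
ee_pos: [0.4384, -0.1668, 0.1329]
ee_rot: [[-0.926, -0.035, 0.375], [-0.031, 0.999, 0.015], [-0.376, 0.002, -0.927]]
contact_force: [-0.6, -0.6, -2.6]
grip_width: 0.06
gripper_force: 30.0
```

```bash
python3 st.py
python3 - <<'E'
from plan import *
n=nest_tcp(-.012,-.012,.06,-.004,.033,15)
show([(np.array([.46,-.01,.16]),rot(-.02,15)),n])
E
```

```text
10.5 [ 0.4384 -0.1668  0.1329] [[-0.926, -0.035, 0.375], [-0.031, 0.999, 0.015], [-0.376, 0.002, -0.927]] [ 59.3  30.4 -47.5 137.7  93.4  13.7  21.2] [-0.6 -0.6 -2.6] 0.06 29.95609760284424
7 [ 0.46 -0.01  0.16]
-0.2 0.89 -0.08 0.04 0.25 0.11
-0.19 0.89 -0.09 0.04 0.25 0.1
-0.19 0.89 -0.1 0.04 0.25 0.11
-0.18 0.9 -0.1 0.04 0.25 0.1
-0.17 0.9 -0.11 0.04 0.26 0.11
-0.15 0.9 -0.11 0.04 0.25 0.1
-0.15 0.89 -0.11 0.04 0.26 0.11
11 [0.596 0.208 0.087]
-0.39 0.8 0.38 0.02 -0 0.08
-0.39 0.81 0.38 0.02 -0 0.08
-0.38 0.81 0.38 0.02 -0 0.08
-0.38 0.81 0.38 0.02 -0 0.08
-0.38 0.82 0.38 0.02 -0 0.09
-0.37 0.82 0.37 0.02 -0 0.08
-0.37 0.82 0.37 0.02 -0 0.09
-0.36 0.82 0.37 0.03 -0 0.08
-0.36 0.83 0.37 0.02 -0 0.09
-0.35 0.83 0.37 0.03 -0 0.08
-0.34 0.82 0.38 0.02 -0 0.09
```

Call:
jog_arm:
  increments:
    - {"tx": -0.2, "ty": 0.89, "tz": -0.08, "ax": 0.04, "ay": 0.25, "az": 0.1, "grip": 1}
    - {"tx": -0.19, "ty": 0.89, "tz": -0.09, "ax": 0.04, "ay": 0.25, "az": 0.11, "grip": 1}
    - {"tx": -0.19, "ty": 0.89, "tz": -0.1, "ax": 0.04, "ay": 0.25, "az": 0.1, "grip": 1}
    - {"tx": -0.18, "ty": 0.89, "tz": -0.1, "ax": 0.04, "ay": 0.25, "az": 0.11, "grip": 1}
    - {"tx": -0.17, "ty": 0.9, "tz": -0.11, "ax": 0.04, "ay": 0.25, "az": 0.1, "grip": 1}
    - {"tx": -0.15, "ty": 0.9, "tz": -0.11, "ax": 0.04, "ay": 0.25, "az": 0.1, "grip": 1}
    - {"tx": -0.15, "ty": 0.9, "tz": -0.11, "ax": 0.04, "ay": 0.25, "az": 0.11, "grip": 1}

```text
clock: 11.2
ee_pos: [0.4603, -0.0094, 0.1601]
ee_rot: [[-0.965, 0.02, 0.26], [0.019, 1.0, -0.006], [-0.26, -0.0, -0.966]]
contact_force: [1.4, 0.3, -4.1]
grip_width: 0.0597
gripper_force: 30.0
```

```bash
python3 st.py
python3 - <<'E'
from plan import *
n=nest_tcp(-.012,-.012,.06,-.004,.033,15)
show([n])
s=bot.snapshot("side"); cv2.imwrite("pics/side4.png",cv2.resize(s["frame"][110:310,140:400,::-1],None,fx=3,fy=3,interpolation=cv2.INTER_CUBIC))
E
```

```text
11.2 [ 0.4603 -0.0094  0.1601] [[-0.965, 0.02, 0.26], [0.019, 1.0, -0.006], [-0.26, -0.0, -0.966]] [ 37.   27.7 -55.5 132.3  62.   29.7  21.8] [ 1.4  0.3 -4.1] 0.0597 29.955597817897797
11 [0.596 0.208 0.087]
-0.39 0.8 0.38 0.02 0 0.08
-0.39 0.8 0.38 0.02 0 0.08
-0.38 0.81 0.38 0.02 0 0.08
-0.38 0.81 0.38 0.02 0 0.08
-0.37 0.81 0.38 0.02 0 0.09
-0.37 0.82 0.38 0.02 0 0.08
-0.36 0.82 0.37 0.02 0 0.09
-0.36 0.82 0.37 0.03 0 0.08
-0.36 0.82 0.37 0.02 0.01 0.09
-0.35 0.83 0.37 0.03 0 0.08
-0.35 0.83 0.38 0.02 0.01 0.09
```

View pics/side4.png

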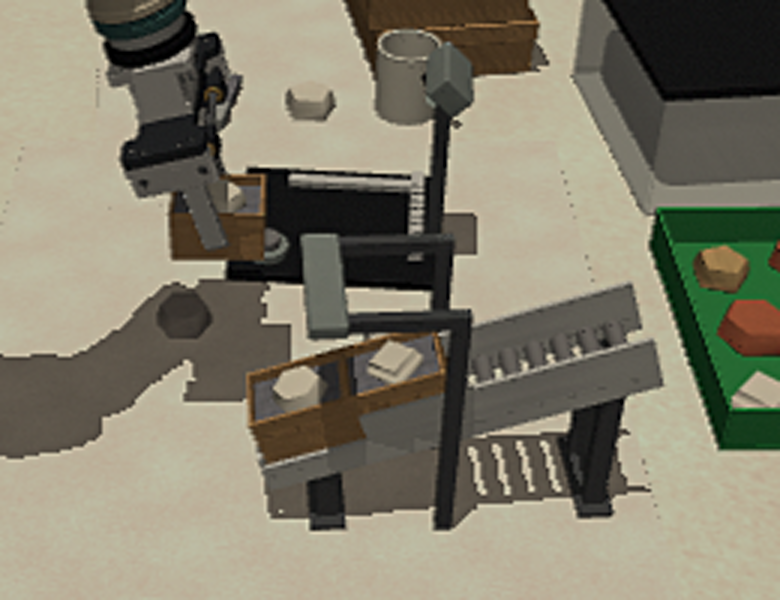

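The box is held level, with its rim at zoomed (170–265, 175–215). The other two have rolled forward: the second box's front rim corner is at (248,372), which is the same place the front box held before.

Call:
jog_arm:
  increments:
    - {"tx": -0.39, "ty": 0.8, "tz": 0.38, "ax": 0.02, "ay": 0, "az": 0.08, "grip": 1}
    - {"tx": -0.39, "ty": 0.8, "tz": 0.38, "ax": 0.02, "ay": 0, "az": 0.08, "grip": 1}
    - {"tx": -0.38, "ty": 0.81, "tz": 0.38, "ax": 0.02, "ay": 0, "az": 0.08, "grip": 1}
    - {"tx": -0.38, "ty": 0.81, "tz": 0.38, "ax": 0.02, "ay": 0, "az": 0.08, "grip": 1}
    - {"tx": -0.37, "ty": 0.81, "tz": 0.38, "ax": 0.02, "ay": 0, "az": 0.09, "grip": 1}
    - {"tx": -0.37, "ty": 0.82, "tz": 0.38, "ax": 0.02, "ay": 0, "az": 0.08, "grip": 1}
    - {"tx": -0.36, "ty": 0.82, "tz": 0.37, "ax": 0.02, "ay": 0, "az": 0.09, "grip": 1}
    - {"tx": -0.36, "ty": 0.82, "tz": 0.37, "ax": 0.02, "ay": 0, "az": 0.09, "grip": 1}
    - {"tx": -0.36, "ty": 0.82, "tz": 0.37, "ax": 0.03, "ay": 0, "az": 0.09, "grip": 1}
    - {"tx": -0.35, "ty": 0.83, "tz": 0.37, "ax": 0.03, "ay": 0.01, "az": 0.08, "grip": 1}
    - {"tx": -0.35, "ty": 0.83, "tz": 0.38, "ax": 0.02, "ay": 0.01, "az": 0.09, "grip": 1}

```text
clock: 12.35
ee_pos: [0.5969, 0.2081, 0.0862]
ee_rot: [[-0.962, 0.087, 0.258], [0.084, 0.996, -0.022], [-0.259, 0.001, -0.966]]
contact_force: [1.1, 0.0, -3.1]
grip_width: 0.0599
gripper_force: 30.0
```

```bash
python3 st.py
python3 - <<'E'
from plan import *
show([nest_tcp(-.012,-.012,.06,-.004,.033,15),nest_tcp(-.012,-.012,.006,-.004,.033,15)])
E
```

```text
12.35 [0.5969 0.2081 0.0862] [[-0.962, 0.087, 0.258], [0.084, 0.996, -0.022], [-0.259, 0.001, -0.966]] [  2.4  45.8 -46.3 109.7  68.1  43.5  -0.7] [ 1.1  0.  -3.1] 0.0599 29.956370294094086
1 [0.596 0.208 0.087]
0.03 0.01 -0.03 0.01 0.01 -0.01
3 [0.596 0.208 0.033]
0.19 -0 0.7 -0 -0 -0
0.18 -0 0.69 -0 -0 -0
0.19 -0 0.7 -0 -0 -0
```

Call:
jog_arm:
  increments:
    - {"tx": 0.14, "ty": 0, "tz": 0.5, "ax": 0, "ay": 0, "az": 0, "grip": 1}
    - {"tx": 0.14, "ty": 0, "tz": 0.5, "ax": 0, "ay": 0, "az": 0, "grip": 1}
    - {"tx": 0.14, "ty": 0, "tz": 0.5, "ax": 0, "ay": 0, "az": 0, "grip": 1}
    - {"tx": 0.1, "ty": 0, "tz": 0.4, "ax": 0, "ay": 0, "az": 0, "grip": 1}
    - {"tx": 0, "ty": 0, "tz": 0, "ax": 0, "ay": 0, "az": 0, "grip": 1}

```text
clock: 12.85
ee_pos: [0.5957, 0.207, 0.036]
ee_rot: [[-0.963, 0.087, 0.257], [0.084, 0.996, -0.023], [-0.258, -0.0, -0.966]]
contact_force: [0.1, 0.5, -2.5]
grip_width: 0.06
gripper_force: 30.0
```

```bash
python3 st.py
python3 - <<'E'
from plan import *
show([nest_tcp(-.012,-.012,.006,-.004,.033,15)])
S={}
ims=[]
for c,(a,bb,d,e) in {"top":(140,230,160,260),"side":(110,210,180,310)}.items():
    s=bot.snapshot(c); k=6 if c=="top" else 5
    im=cv2.resize(s["frame"][a:bb,d:e,::-1],None,fx=4,fy=4,interpolation=cv2.INTER_CUBIC); ims.append(im[:360,:400])
cv2.imwrite("pics/n5.png",np.hstack(ims))
E
```

```text
12.85 [0.5957 0.207  0.036 ] [[-0.963, 0.087, 0.257], [0.084, 0.996, -0.023], [-0.258, -0.0, -0.966]] [ 1.000e-01  4.980e+01 -4.240e+01  1.112e+02  7.540e+01  4.030e+01
 -7.500e+00] [ 0.1  0.5 -2.5] 0.06 29.956659078598022
1 [0.596 0.208 0.033]
0.02 0.05 0.13 -0 -0.02 -0.01
```

View pics/n5.png

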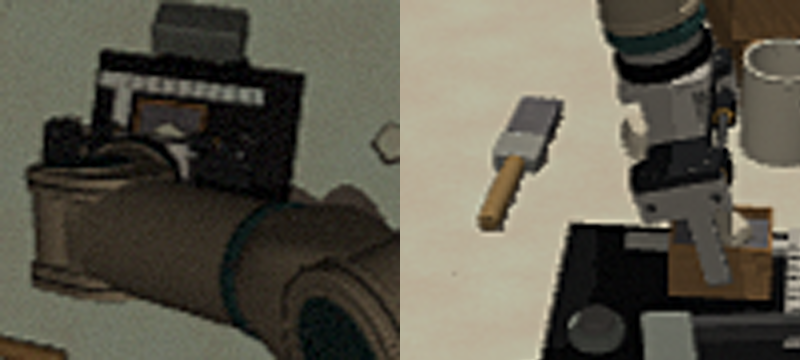

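Box is over the plate near the corner, with small gaps to both fences (top view: rim far edge near (170,103), fence at about y=90). Lowering in small steps.

Call:
jog_arm:
  increments:
    - {"tx": 0.02, "ty": 0, "tz": 0.08, "ax": 0, "ay": 0, "az": 0, "grip": 1}
    - {"tx": 0.02, "ty": 0, "tz": 0.08, "ax": 0, "ay": 0, "az": 0, "grip": 1}
    - {"tx": 0.02, "ty": 0, "tz": 0.08, "ax": 0, "ay": 0, "az": 0, "grip": 1}
    - {"tx": 0, "ty": 0, "tz": 0, "ax": 0, "ay": 0, "az": 0, "grip": 1}

```text
clock: 13.35
ee_pos: [0.5967, 0.2079, 0.0313]
ee_rot: [[-0.962, 0.087, 0.259], [0.084, 0.996, -0.021], [-0.26, 0.001, -0.966]]
contact_force: [-0.3, 0.6, -3.4]
grip_width: 0.0599
gripper_force: 30.0
```

Call:
jog_arm:
  increments:
    - {"tx": 0.01, "ty": 0, "tz": 0.04, "ax": 0, "ay": 0, "az": 0, "grip": 1}
    - {"tx": 0.01, "ty": 0, "tz": 0.04, "ax": 0, "ay": 0, "az": 0, "grip": 1}
    - {"tx": 0, "ty": 0, "tz": 0, "ax": 0, "ay": 0, "az": 0, "grip": 1}

```text
clock: 13.65
ee_pos: [0.5968, 0.208, 0.0293]
ee_rot: [[-0.962, 0.087, 0.259], [0.084, 0.996, -0.021], [-0.26, 0.001, -0.966]]
contact_force: [0.3, -0.9, -2.7]
grip_width: 0.0598
gripper_force: 30.0
```

Call:
jog_arm:
  increments:
    - {"tx": 0.01, "ty": 0, "tz": 0.04, "ax": 0, "ay": 0, "az": 0, "grip": 1}
    - {"tx": 0.01, "ty": 0, "tz": 0.04, "ax": 0, "ay": 0, "az": 0, "grip": 1}
    - {"tx": 0, "ty": 0, "tz": 0, "ax": 0, "ay": 0, "az": 0, "grip": 1}

```text
clock: 13.95
ee_pos: [0.5968, 0.2079, 0.0271]
ee_rot: [[-0.962, 0.087, 0.259], [0.084, 0.996, -0.021], [-0.26, 0.001, -0.966]]
contact_force: [0.7, 0.3, -3.2]
grip_width: 0.0597
gripper_force: 30.0
```

Call:
jog_arm:
  increments:
    - {"tx": 0.01, "ty": 0, "tz": 0.03, "ax": 0, "ay": 0, "az": 0, "grip": 1}
    - {"tx": 0, "ty": 0, "tz": 0, "ax": 0, "ay": 0, "az": 0, "grip": 1}

```text
clock: 14.15
ee_pos: [0.5968, 0.2081, 0.0265]
ee_rot: [[-0.962, 0.087, 0.259], [0.084, 0.996, -0.021], [-0.26, 0.002, -0.966]]
contact_force: [-0.6, -0.1, -2.7]
grip_width: 0.0599
gripper_force: 30.0
```

Call:
jog_arm:
  increments:
    - {"tx": 0.01, "ty": 0, "tz": 0.04, "ax": 0, "ay": 0, "az": 0, "grip": 1}
    - {"tx": 0, "ty": 0, "tz": 0, "ax": 0, "ay": 0, "az": 0, "grip": 1}

```text
clock: 14.35
ee_pos: [0.5969, 0.2081, 0.0265]
ee_rot: [[-0.962, 0.087, 0.26], [0.084, 0.996, -0.022], [-0.261, 0.001, -0.965]]
contact_force: [-4.1, -1.2, 5.1]
grip_width: 0.0599
gripper_force: 30.0
```

Call:
jog_arm:
  increments:
    - {"tx": 0.01, "ty": 0, "tz": 0.04, "ax": 0, "ay": 0, "az": 0, "grip": 1}
    - {"tx": 0, "ty": 0, "tz": 0, "ax": 0, "ay": 0, "az": 0, "grip": 1}

```text
clock: 14.55
ee_pos: [0.5969, 0.2081, 0.0265]
ee_rot: [[-0.961, 0.087, 0.261], [0.084, 0.996, -0.022], [-0.262, 0.001, -0.965]]
contact_force: [-5.9, -3.2, 14.5]
grip_width: 0.0598
gripper_force: 30.0
```

Call:
jog_arm:
  increments:
    - {"tx": -0.01, "ty": 0, "tz": -0.05, "ax": 0, "ay": 0, "az": 0, "grip": 1}
    - {"tx": 0, "ty": 0.08, "tz": 0, "ax": 0, "ay": 0, "az": 0, "grip": 1}
    - {"tx": 0, "ty": 0.08, "tz": 0, "ax": 0, "ay": 0, "az": 0, "grip": 1}
    - {"tx": 0, "ty": 0.08, "tz": 0, "ax": 0, "ay": 0, "az": 0, "grip": 1}
    - {"tx": 0, "ty": 0.08, "tz": 0, "ax": 0, "ay": 0, "az": 0, "grip": 1}
    - {"tx": 0, "ty": 0, "tz": 0, "ax": 0, "ay": 0, "az": 0, "grip": 1}

```text
clock: 15.15
ee_pos: [0.5989, 0.2147, 0.0265]
ee_rot: [[-0.961, 0.088, 0.261], [0.085, 0.996, -0.024], [-0.262, -0.0, -0.965]]
contact_force: [0.4, -3.9, 6.8]
grip_width: 0.06
gripper_force: 30.0
```

Call:
jog_arm:
  increments:
    - {"tx": -0.08, "ty": 0, "tz": 0.02, "ax": 0, "ay": 0, "az": 0, "grip": 1}
    - {"tx": -0.08, "ty": 0, "tz": 0.02, "ax": 0, "ay": 0, "az": 0, "grip": 1}
    - {"tx": -0.08, "ty": 0, "tz": 0.02, "ax": 0, "ay": 0, "az": 0, "grip": 1}
    - {"tx": -0.08, "ty": 0, "tz": 0.02, "ax": 0, "ay": 0, "az": 0, "grip": 1}
    - {"tx": 0, "ty": 0, "tz": 0, "ax": 0, "ay": 0, "az": 0, "grip": 1}

```text
clock: 15.65
ee_pos: [0.6048, 0.2164, 0.0265]
ee_rot: [[-0.962, 0.086, 0.259], [0.084, 0.996, -0.02], [-0.259, 0.003, -0.966]]
contact_force: [-5.5, -0.9, 7.7]
grip_width: 0.0597
gripper_force: 30.0
```

Call:
jog_arm:
  increments:
    - {"tx": -0.01, "ty": 0.04, "tz": -0.02, "ax": 0, "ay": 0, "az": 0, "grip": 1}
    - {"tx": 0, "ty": 0.06, "tz": 0, "ax": 0, "ay": 0, "az": 0, "grip": 1}
    - {"tx": 0, "ty": 0.06, "tz": 0, "ax": 0, "ay": 0, "az": 0, "grip": 1}
    - {"tx": 0, "ty": 0, "tz": 0, "ax": 0, "ay": 0, "az": 0, "grip": 1}

```text
clock: 16.05
ee_pos: [0.6064, 0.2183, 0.0265]
ee_rot: [[-0.962, 0.088, 0.259], [0.085, 0.996, -0.023], [-0.26, -0.0, -0.965]]
contact_force: [-1.5, -3.5, 4.7]
grip_width: 0.0601
gripper_force: 30.0
```

Call:
jog_arm:
  increments:
    - {"tx": -0.06, "ty": 0, "tz": 0.01, "ax": 0, "ay": 0, "az": 0, "grip": 1}
    - {"tx": -0.06, "ty": 0, "tz": 0.02, "ax": 0, "ay": 0, "az": 0, "grip": 1}
    - {"tx": 0, "ty": 0, "tz": 0, "ax": 0, "ay": 0, "az": 0, "grip": 1}

```text
clock: 16.35
ee_pos: [0.6091, 0.2196, 0.0265]
ee_rot: [[-0.962, 0.086, 0.259], [0.084, 0.996, -0.02], [-0.26, 0.002, -0.966]]
contact_force: [-3.3, -1.3, 3.2]
grip_width: 0.0594
gripper_force: 30.0
```

Call:
jog_arm:
  increments:
    - {"tx": 0, "ty": 0.06, "tz": 0, "ax": 0, "ay": 0, "az": 0, "grip": 1}
    - {"tx": 0, "ty": 0.06, "tz": 0, "ax": 0, "ay": 0, "az": 0, "grip": 1}
    - {"tx": 0, "ty": 0, "tz": 0, "ax": 0, "ay": 0, "az": 0, "grip": 1}

```text
clock: 16.65
ee_pos: [0.6099, 0.2211, 0.0265]
ee_rot: [[-0.962, 0.088, 0.26], [0.085, 0.996, -0.023], [-0.261, 0.0, -0.965]]
contact_force: [-0.9, -4.0, 4.8]
grip_width: 0.0597
gripper_force: 30.0
```

Call:
jog_arm:
  increments:
    - {"tx": -0.06, "ty": 0, "tz": 0.01, "ax": 0, "ay": 0, "az": 0, "grip": 1}
    - {"tx": -0.06, "ty": 0, "tz": 0.01, "ax": 0, "ay": 0, "az": 0, "grip": 1}
    - {"tx": 0, "ty": 0, "tz": 0, "ax": 0, "ay": 0, "az": 0, "grip": 1}

```text
clock: 16.95
ee_pos: [0.6103, 0.2211, 0.0265]
ee_rot: [[-0.963, 0.087, 0.256], [0.084, 0.996, -0.023], [-0.257, -0.0, -0.966]]
contact_force: [-9.7, -4.5, 8.8]
grip_width: 0.0598
gripper_force: 30.0
```

Call:
jog_arm:
  increments:
    - {"tx": 0.04, "ty": 0.06, "tz": -0.02, "ax": 0, "ay": 0, "az": 0, "grip": 1}
    - {"tx": 0, "ty": 0.06, "tz": 0, "ax": 0, "ay": 0, "az": 0, "grip": 1}
    - {"tx": 0, "ty": 0, "tz": 0, "ax": 0, "ay": 0, "az": 0, "grip": 1}

```text
clock: 17.25
ee_pos: [0.6103, 0.2212, 0.0266]
ee_rot: [[-0.962, 0.09, 0.257], [0.085, 0.996, -0.028], [-0.258, -0.005, -0.966]]
contact_force: [-8.3, -9.0, 10.1]
grip_width: 0.0598
gripper_force: 30.0
```

Call:
jog_arm:
  increments:
    - {"tx": 0, "ty": 0.04, "tz": 0, "ax": 0, "ay": 0, "az": 0, "grip": 1}
    - {"tx": 0, "ty": 0, "tz": 0, "ax": 0, "ay": 0, "az": 0, "grip": 1}

```text
clock: 17.45
ee_pos: [0.6103, 0.2213, 0.0266]
ee_rot: [[-0.962, 0.09, 0.257], [0.086, 0.996, -0.029], [-0.258, -0.006, -0.966]]
contact_force: [-9.7, -9.7, 11.5]
grip_width: 0.0602
gripper_force: 30.0
```

Call:
jog_arm:
  increments:
    - {"tx": 0.02, "ty": -0.06, "tz": -0.04, "ax": 0, "ay": 0, "az": 0, "grip": 1}
    - {"tx": 0, "ty": 0, "tz": 0, "ax": 0, "ay": 0, "az": 0, "grip": 1}

```text
clock: 17.65
ee_pos: [0.6103, 0.2212, 0.0266]
ee_rot: [[-0.962, 0.09, 0.257], [0.086, 0.996, -0.026], [-0.258, -0.003, -0.966]]
contact_force: [-2.7, -6.2, 1.4]
grip_width: 0.0596
gripper_force: 29.9
```

Call:
jog_arm:
  increments:
    - {"tx": 0, "ty": 0, "tz": 0, "ax": 0, "ay": 0, "az": 0, "grip": 0.2}
    - {"tx": 0, "ty": 0, "tz": 0, "ax": 0, "ay": 0, "az": 0, "grip": 0.2}
    - {"tx": 0, "ty": 0, "tz": 0, "ax": 0, "ay": 0, "az": 0, "grip": 0.2}
    - {"tx": 0, "ty": 0, "tz": 0, "ax": 0, "ay": 0, "az": 0, "grip": 0.2}

```text
clock: 18.05
ee_pos: [0.6112, 0.2258, 0.0282]
ee_rot: [[-0.962, 0.086, 0.26], [0.084, 0.996, -0.019], [-0.261, 0.004, -0.965]]
contact_force: [-0.6, -0.4, 0.7]
grip_width: 0.0753
gripper_force: 0.0
```

```bash
python3 st.py
```

```text
18.05 [0.6112 0.2258 0.0282] [[-0.962, 0.086, 0.26], [0.084, 0.996, -0.019], [-0.261, 0.004, -0.965]] [ -1.3  51.6 -42.3 108.1  74.9  41.2  -6.7] [-0.6 -0.4  0.7] 0.0753 0.0
```

Call:
jog_arm:
  increments:
    - {"tx": 0, "ty": -0.18, "tz": 0, "ax": 0, "ay": 0, "az": 0, "grip": 0.05}
    - {"tx": 0, "ty": 0, "tz": 0, "ax": 0, "ay": 0, "az": 0, "grip": 0.05}
    - {"tx": 0, "ty": 0, "tz": -0.5, "ax": 0, "ay": 0, "az": 0, "grip": 0.05}
    - {"tx": 0, "ty": 0, "tz": -0.8, "ax": 0, "ay": 0, "az": 0, "grip": 0.05}
    - {"tx": 0, "ty": 0, "tz": -0.9, "ax": 0, "ay": 0, "az": 0, "grip": 0.05}
    - {"tx": 0, "ty": 0, "tz": -0.9, "ax": 0, "ay": 0, "az": 0, "grip": 0.05}
    - {"tx": 0, "ty": 0, "tz": -0.9, "ax": 0, "ay": 0, "az": 0, "grip": 0.05}

```text
clock: 18.75
ee_pos: [0.5841, 0.2224, 0.1262]
ee_rot: [[-0.962, 0.086, 0.26], [0.084, 0.996, -0.02], [-0.26, 0.002, -0.965]]
contact_force: [0.1, 0.2, 0.1]
grip_width: 0.0895
gripper_force: 0.0
```

```bash
python3 st.py
python3 - <<'E'
from plan import *
# above the button, tool down (lean 0), fingers shut
q=fit.wp(b,(-.07,-.06,.10)); print("btn",q); show([(q,rot(b[2],10))])
E
```

```text
18.75 [0.5841 0.2224 0.1262] [[-0.962, 0.086, 0.26], [0.084, 0.996, -0.02], [-0.26, 0.002, -0.965]] [  2.5  42.4 -49.2 109.2  63.   46.3   2. ] [0.1 0.2 0.1] 0.0895 0.0
btn [0.49574327 0.13875747 0.1       ]
6 [0.496 0.139 0.1  ]
0.57 -0.61 0.03 0 0.21 -0
0.56 -0.61 0.03 0.01 0.21 -0
0.56 -0.6 0.04 0 0.21 -0
0.56 -0.61 0.05 0.01 0.21 -0
0.57 -0.6 0.07 0 0.22 -0
0.56 -0.61 0.07 0.01 0.21 -0
```

Call:
jog_arm:
  increments:
    - {"tx": 0.57, "ty": -0.61, "tz": 0.03, "ax": 0, "ay": 0.21, "az": 0, "grip": 0.5}
    - {"tx": 0.56, "ty": -0.61, "tz": 0.03, "ax": 0, "ay": 0.21, "az": 0, "grip": 1}
    - {"tx": 0.56, "ty": -0.6, "tz": 0.04, "ax": 0, "ay": 0.21, "az": 0, "grip": 1}
    - {"tx": 0.56, "ty": -0.61, "tz": 0.05, "ax": 0, "ay": 0.21, "az": 0, "grip": 1}
    - {"tx": 0.57, "ty": -0.6, "tz": 0.07, "ax": 0, "ay": 0.22, "az": 0, "grip": 1}
    - {"tx": 0.56, "ty": -0.61, "tz": 0.07, "ax": 0, "ay": 0.21, "az": 0, "grip": 1}
    - {"tx": 0, "ty": 0, "tz": 0, "ax": 0, "ay": 0, "az": 0, "grip": 1}
    - {"tx": 0, "ty": 0, "tz": 0, "ax": 0, "ay": 0, "az": 0, "grip": 1}

```text
clock: 19.55
ee_pos: [0.497, 0.139, 0.0991]
ee_rot: [[-0.981, 0.087, 0.175], [0.086, 0.996, -0.013], [-0.175, 0.003, -0.985]]
contact_force: [0.2, -0.1, -0.2]
grip_width: 0.0284
gripper_force: 0.0
```

```bash
python3 st.py
python3 - <<'E'
from plan import *
ims=[]
for c,(a,d) in {"top":(145,165),"side":(120,200)}.items():
    s=bot.snapshot(c); k=5
    im=cv2.resize(s["frame"][a:a+80,d:d+80,::-1],None,fx=k,fy=k,interpolation=cv2.INTER_CUBIC).copy()
    for z,col in((.06,(0,255,0)),):
        q=[proj(s,fit.wp(b,(x,y,z))) for x,y in((-.005,0),(.075,0),(.075,.06),(-.005,.06))]
        cv2.polylines(im,[np.array([[(v[1]-d+.5)*k,(v[0]-a+.5)*k] for v in q]).round().astype(int)],True,col,1)
    ims.append(im)
cv2.imwrite("pics/n6.png",np.hstack(ims))
print([(r["centre"],round(r["confidence"],2)) for r in bot.recognise("shutter","side")])
s=bot.snapshot("side")
E
```

```text
19.55 [0.497  0.139  0.0991] [[-0.981, 0.087, 0.175], [0.086, 0.996, -0.013], [-0.175, 0.003, -0.985]] [ 11.1  39.5 -49.8 122.5  64.1  39.1   1. ] [ 0.2 -0.1 -0.2] 0.0284 0.0
[([186.3, 230.2], 0.47)]
```

View pics/n6.png

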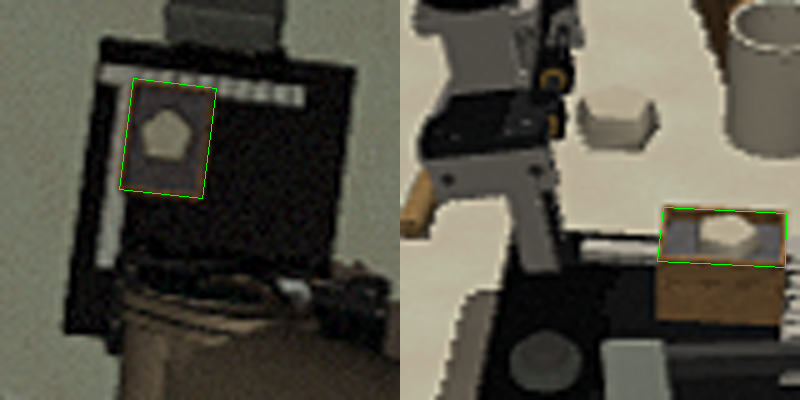

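The green box model at the nest matches the real rim in both views, so the box stands in the corner. Now the button.

Call:
jog_arm:
  increments:
    - {"tx": 0.07, "ty": 0, "tz": 0.4, "ax": 0, "ay": 0, "az": 0, "grip": 1}
    - {"tx": 0.07, "ty": 0, "tz": 0.4, "ax": 0, "ay": 0, "az": 0, "grip": 1}
    - {"tx": 0.07, "ty": 0, "tz": 0.4, "ax": 0, "ay": 0, "az": 0, "grip": 1}
    - {"tx": 0.07, "ty": 0, "tz": 0.4, "ax": 0, "ay": 0, "az": 0, "grip": 1}
    - {"tx": 0, "ty": 0, "tz": 0, "ax": 0, "ay": 0, "az": 0, "grip": 1}

```text
clock: 20.25
ee_pos: [0.4959, 0.1388, 0.0568]
ee_rot: [[-0.981, 0.086, 0.172], [0.085, 0.996, -0.014], [-0.172, 0.001, -0.985]]
contact_force: [-0.7, -0.3, -0.0]
grip_width: 0.0006
gripper_force: 0.0
```

Call:
jog_arm:
  increments:
    - {"tx": 0.02, "ty": 0, "tz": 0.12, "ax": 0, "ay": 0, "az": 0, "grip": 1}
    - {"tx": 0.02, "ty": 0, "tz": 0.12, "ax": 0, "ay": 0, "az": 0, "grip": 1}
    - {"tx": 0.02, "ty": 0, "tz": 0.12, "ax": 0, "ay": 0, "az": 0, "grip": 1}
    - {"tx": 0.02, "ty": 0, "tz": 0.12, "ax": 0, "ay": 0, "az": 0, "grip": 1}
    - {"tx": 0, "ty": 0, "tz": 0, "ax": 0, "ay": 0, "az": 0, "grip": 1}

```text
clock: 20.75
ee_pos: [0.4962, 0.1383, 0.0452]
ee_rot: [[-0.981, 0.087, 0.173], [0.086, 0.996, -0.014], [-0.173, 0.001, -0.985]]
contact_force: [0.2, -0.5, -0.5]
grip_width: 0.0006
gripper_force: 0.0
```

Call:
jog_arm:
  increments:
    - {"tx": 0.01, "ty": 0, "tz": 0.08, "ax": 0, "ay": 0, "az": 0, "grip": 1}
    - {"tx": 0.01, "ty": 0, "tz": 0.08, "ax": 0, "ay": 0, "az": 0, "grip": 1}
    - {"tx": 0.01, "ty": 0, "tz": 0.08, "ax": 0, "ay": 0, "az": 0, "grip": 1}
    - {"tx": 0, "ty": 0, "tz": 0, "ax": 0, "ay": 0, "az": 0, "grip": 1}

```text
clock: 21.15
ee_pos: [0.4965, 0.1383, 0.0392]
ee_rot: [[-0.981, 0.087, 0.173], [0.086, 0.996, -0.014], [-0.173, 0.001, -0.985]]
contact_force: [0.1, 0.1, 0.7]
grip_width: 0.0003
gripper_force: 0.0
```

Call:
jog_arm:
  increments:
    - {"tx": 0.01, "ty": 0, "tz": 0.08, "ax": 0, "ay": 0, "az": 0, "grip": 1}
    - {"tx": 0.01, "ty": 0, "tz": 0.08, "ax": 0, "ay": 0, "az": 0, "grip": 1}
    - {"tx": 0, "ty": 0, "tz": 0, "ax": 0, "ay": 0, "az": 0, "grip": 1}

```text
clock: 21.45
ee_pos: [0.497, 0.1385, 0.0353]
ee_rot: [[-0.981, 0.087, 0.173], [0.086, 0.996, -0.013], [-0.174, 0.002, -0.985]]
contact_force: [-0.3, 0.2, 2.1]
grip_width: 0.0001
gripper_force: 0.7
```

Call:
jog_arm:
  increments:
    - {"tx": 0.01, "ty": 0, "tz": 0.08, "ax": 0, "ay": 0, "az": 0, "grip": 1}
    - {"tx": 0.01, "ty": 0, "tz": 0.08, "ax": 0, "ay": 0, "az": 0, "grip": 1}
    - {"tx": 0.01, "ty": 0, "tz": 0.08, "ax": 0, "ay": 0, "az": 0, "grip": 1}
    - {"tx": 0, "ty": 0, "tz": 0, "ax": 0, "ay": 0, "az": 0, "grip": 1}

```text
clock: 21.85
ee_pos: [0.4971, 0.1385, 0.0294]
ee_rot: [[-0.981, 0.086, 0.173], [0.085, 0.996, -0.014], [-0.173, 0.001, -0.985]]
contact_force: [-1.1, -0.5, 6.1]
grip_width: 0.0003
gripper_force: 2.7
```

Call:
jog_arm:
  increments:
    - {"tx": 0.01, "ty": 0, "tz": 0.05, "ax": 0, "ay": 0, "az": 0, "grip": 1}
    - {"tx": 0, "ty": 0, "tz": 0, "ax": 0, "ay": 0, "az": 0, "grip": 1}

```text
clock: 22.05
ee_pos: [0.4971, 0.1385, 0.0289]
ee_rot: [[-0.981, 0.086, 0.174], [0.085, 0.996, -0.014], [-0.175, 0.001, -0.985]]
contact_force: [-3.7, -1.8, 15.2]
grip_width: 0.0007
gripper_force: 7.4
```

Call:
jog_arm:
  increments:
    - {"tx": 0, "ty": 0, "tz": 0.02, "ax": 0, "ay": 0, "az": 0, "grip": 1}
    - {"tx": 0, "ty": 0, "tz": 0, "ax": 0, "ay": 0, "az": 0, "grip": 1}
    - {"tx": 0, "ty": 0, "tz": -0.2, "ax": 0, "ay": 0, "az": 0, "grip": 1}
    - {"tx": 0, "ty": 0, "tz": -0.4, "ax": 0, "ay": 0, "az": 0, "grip": 1}
    - {"tx": 0, "ty": 0, "tz": -0.8, "ax": 0, "ay": 0, "az": 0, "grip": 1}
    - {"tx": 0, "ty": 0, "tz": -0.8, "ax": 0, "ay": 0, "az": 0, "grip": 1}
    - {"tx": 0, "ty": 0, "tz": -0.8, "ax": 0, "ay": 0, "az": 0, "grip": 1}
    - {"tx": 0, "ty": 0, "tz": -0.5, "ax": 0, "ay": 0, "az": 0, "grip": 1}
    - {"tx": 0, "ty": 0, "tz": 0, "ax": 0, "ay": 0, "az": 0, "grip": 1}

```text
clock: 22.95
ee_pos: [0.4828, 0.1399, 0.1149]
ee_rot: [[-0.981, 0.087, 0.175], [0.086, 0.996, -0.013], [-0.176, 0.002, -0.984]]
contact_force: [0.5, 0.5, -0.2]
grip_width: 0.0003
gripper_force: 0.0
```

Run:
```python
from plan import *
ims=[]
for c,(a,d) in {"top":(145,165),"side":(120,200)}.items():
    s=bot.snapshot(c); k=5; n=(80,80)
    im=cv2.resize(s["frame"][a:a+80,d:d+80,::-1],None,fx=k,fy=k,interpolation=cv2.INTER_CUBIC).copy()
    q=[proj(s,fit.wp(b,(x,y,.06))) for x,y in((-.005,0),(.075,0),(.075,.06),(-.005,.06))]
    cv2.polylines(im,[np.array([[(v[1]-d+.5)*k,(v[0]-a+.5)*k] for v in q]).round().astype(int)],True,(0,255,0),1)
    ims.append(im)
cv2.imwrite("pics/n7.png",np.hstack(ims))
```

```text
(no output)
```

View pics/n7.png

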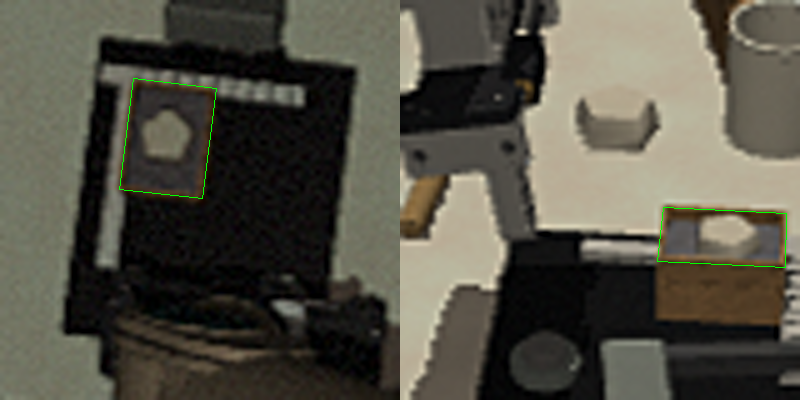

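The box is unchanged in the corner, the button is up again, and the arm is clear. Handing in.

```bash
python3 -c "
from station import bot
print(bot.finish_job())"
```

```text
the job is handed in; nothing more can be done
None
```

I handed the job in at about 23 s of the 56 s allowed. In the last pictures, the front box stands released in the fence corner, the other two have rolled forward to the stop lip, and the button is up after a full press; no verdict came back.

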